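Fit and stock a hook-on spice rack

ROBOT

A 7-joint arm with a two-finger parallel gripper is mounted at the origin on a cart in front of the work surface, level with it; the furniture and walls round the work are solid. World frame = base frame: x ahead of the robot, y to its left, z up, the work surface at z = 0. Lengths are in m, angles in rad, forces in N, time in s.
With the tool pointing down it reaches from about 0.4 to 0.85 m from the base axis. Payload 4.5 kg.
Tool frame: the origin (TCP) lies on the centre line of the jaws, within the pads' length; the fingertips stand ctrl.tcp_to_tips ahead of it and the grasp point (between the pads) lies 2 mm behind it (ctrl.tcp_to_tips is the distance from the TCP to the fingertips, in m); z points along the fingers, y is the line along which they close (so a half turn about z gives the same grasp; the last joint's range is limited). The gripper opens to 88 mm and grips with 3 to 60 N. Pads are 18 mm wide; open, the fingers measure 123 mm over their backs; the gripper's body (75 mm by 187 mm) begins 45 mm behind the grasp point.
Start: joints at [-1.2, 0.689, -0.195, 1.565, 0.157, 0.902, -0.215], TCP at [0.207, 0.59, 0.256] pointing down, gripper open.
Joint ranges: [-3.01, 3.01], [-0.46, 2.08], [-1.47, 1.51], [0.13, 2.56], [-1, 4.14], [0.04, 2.09], [-2.66, 2.66]. Speed limits (rad/s): [2.57, 2.57, 3.14, 3.14, 3.14, 3.14, 3.14].

INTERFACE

Orientations are given as a 3x3 rotation matrix whose columns are the frame's x, y, z axes.
In Python, from rig import ctrl gives the robot as it stands.
- The arm moves only by the tool play_rows, never from a script. Its argument "series" is a list of rows, each an object with "hand": the closure, from 0 (fully open) to 1 (shut); "linear": the shift along the tool's x, y, z in m, a list of three; "spin": the turn about the tool's z in degrees. In form: [{"hand": hand, "linear": [dx, dy, dz], "spin": spin}, ...]. A call has 1 to 5 rows; each row shifts and turns the commanded pose from where the row before left it, along the tool's axes as they then stand; what a row does not reach is not made up. A row lasts 1/12 s, in which the tool goes at most 41.7 mm and 7.16 degrees, less where a joint would pass 70% of its speed; a pose out of reach is approached as far as the arm can. A call is refused whole if a number of a shift passes 0.0417 or a number of a turn 7.16, either way. A call with a gripper value outside its range is refused whole. The fingers move at their own pace and stop on an object; "force" is the grip in N (left out, the last holds). Time passes only in rows, so rows that do not move let the fingers close. It gives the time, the measured TCP pose, the force, the opening and the grip force at its end, in the units of the state.
- ctrl.observe(): the state, without advancing time (a new reading comes with each control period).
- ctrl.camera(name): name is "scene" or "top"; returns the picture (400x640x3 uint8, red, green, blue); there is no depth.
- ctrl.camera_params(name): a dict with "mtx" (3x3 intrinsics, pixels), "D" ([k1, k2, p1, p2, k3] as OpenCV has them; the pictures are not rectified), "position" and "orientation" of the camera in the world. Camera axes: x right, y down, z forward; pixel columns grow to the right and rows downward; lengths in m; the calibration is good to about 2 mm. A picture is of the moment at which its call begins. camera_params takes no time and is no camera call.
- ctrl.sign_off(): hands the job in; it is judged then, once.
Trained networks look in the newest picture that a camera, given by its name, has taken for a name from the list of things; names that differ only in an ending like _2 or _b are one class to them, and where a whole thing is asked for, a point or a joint stands for the part that bears it (a point fixed in the world has none). Each returns a list of dicts, best first, with "confidence" (0 to 1); they miss things now and then, are a little off and sometimes report something else, mostly with a low value. They report only what shows in the picture. A call takes as long as a camera call.
- ctrl.recognise(camera, name): "uv" ([column, row] in pixels, amid what is visible of it).
- ctrl.silhouettes(camera, name): "pixels" (400x640 bool, what is visible of it) and "uv" ([column, row] in pixels, amid what is visible of it).
The state is a dict: "clock": time; "joints": joint angles; "qd": joint speeds; "effort": joint torques, N m; "tcp_pos": TCP position; "orientation": TCP orientation; "ft_force": force on the tool from outside, world axes, zero at the start; "torque": the same for the moment, N m; "grip_width": finger opening in m; "finger_force": force on a finger pad.
Only numpy, scipy, OpenCV 4.12 (cv2) and the standard library are available. Lean on these libraries where they do the work, as an engineer would, in place of code of your own. Each camera call takes 0.05 s, during which the arm holds its last target. There are 200 camera calls.

TASK

Hook every loose jar shelf by its claws into the slots of an upright of its own on the white stand and press it down until it snaps home; then turn the lock knob at the stand's left end clockwise to its end stop. After that, stand each spice jar upright on a shelf, one jar to a shelf, and leave the tin, the mug and the salt shaker where they are.

Things in the scene. Friction and masses are not known exactly. Their poses are not given: they have to be found in the camera images.
- shelf_1_handle (a point): handle centre of a hook-on jar shelf (0.2 kg; 2 or 3 such shelves, all alike, stand on the worktop). Axes are the shelf's: x to its back (claw side), z up. Black block handle 30 mm wide (y, to grip), 16 deep, 50 high. This point is 122 mm above the shelf's underside and 26 mm before the rear face of its 6 mm back plate, which is 118 high. A rib 18 wide joins the two.
- shelf_2_handle (a point): handle centre of a shelf like shelf_1. Floor plate 105 deep (x, forward from the rear face) by 86 wide (y) by 5 mm, rim to 14 mm above the underside.
- shelf_3_handle (a point): handle centre of a shelf like shelf_1. Two claws stand on the rear face, 18 mm left and right of the middle: each 10 mm wide, neck 72 to 84 mm above the underside, down-turned tip to 53 mm, reaching 18 mm behind the rear face.
- stand: fixed white stand; x to the back (away from the robot), y left, z up; origin on the worktop at the middle upright's front face. Three uprights 100 mm apart in y, each 80 wide and 156 high with two slots 18 wide, 18 mm left and right of its middle, 102 to 146 mm above the worktop, in a face 6 mm thick. Any shelf fits any upright.
- seat_right (a point): where the handle centre of a shelf is once locked on the right upright: 26 mm before the upright's front face, 152 mm above the worktop; axes as the stand's. A locked shelf's underside is 30 mm above the worktop.
- seat_middle (a point): the same for the middle upright. To hook on: hold the shelf upright and square to the stand about 24 mm (18 to 31) above its locked height, move it straight back until the claws are through and the back plate meets the face, then straight down.
- seat_left (a point): the same for the left upright. Over the last 15 mm down a sprung catch in the upright resists with 5 to 12 N; press until it snaps and the claws stop on the lower edges of the slots. A locked shelf has about 2 mm of play to and fro and 4 mm sideways.
- lock_knob (a joint): the lock knob of the stand, rad: 0 is fully anticlockwise, it grows clockwise seen from above, end stop at 1.7 (locked). It moves a steel lock bar forward over the back plates of the seated shelves; it cannot reach the stop if a shelf is not fully down. Stays where left; about 0.1 N m. Starts at 0.3 to 0.7.
- lock_knob_grip (a point): middle of the black knob's grip bar, on the knob's vertical axis, 193 mm above the worktop, on the pillar at the left end of the stand (105 mm to the left of the left upright). The bar is 42 mm long along this point's x axis (which turns with the knob), 14 mm thick along y (the width to grip), and stands from 23 mm below this point to 7 mm above it; under it is a disc 44 mm across, 8 mm high.
- jar_1_centre (a point): centre (half-way up) of an upright closed spice jar with green cap: 46 mm across, 106 mm high, 0.11 kg. Two such jars are there.
- jar_2_centre (a point): the same for the other jar. The floor of a locked shelf is 35 mm above the worktop; the middle of its free part, before the handle, is 42 mm in front (-x) of the seat point.
- tin: bystander: upright food tin, 75 mm across, 110 mm high; origin at the centre of its underside
- mug: bystander: striped mug with handle, 85x118x95 mm; origin at the centre of its underside
- salt_shaker: bystander: salt shaker, 44 mm across, 90 mm high; origin at the centre of its underside

How it is judged:
By the outcome, as a careful person would: the job done as asked, in the order asked, and still so for the second after the job is handed in, with the robot touching nothing.
Of shelf_1, shelf_2, shelf_3 only 2 to 3 are there at a start; the rules pass over those that are not, and their reading is None.
At some moment in a run one of shelf_1, shelf_2, shelf_3 may be knocked a few centimetres aside while the robot is not near it.
It also fails if it takes over 210 s, if anything falls off the work surface, if the arm or the gripper's body presses on something with over 40 N, if the wrist force passes 120 N, or if a joint passes its speed limit or range.

## Working session

There is one attempt and no reset: what is moved stays moved. The work goes in short steps, Python scripts to look and compute and a tool call to move; the robot and the scene stay as the last step left them, time stands still between calls to the robot, and variables do not carry over. Pictures are saved under pics/ and viewed, at most 14 in all, crops included, and the job is handed in when it is done.

Besides the shell and the picture viewer there is one more tool, called after "Call:" as name([rows], argument=value, ...), one row to a line, values as JSON. play_rows: Moves the arm, as the interface text tells. Its arguments: {"type":"object","properties":{"series":{"type":"array","items":{"type":"object","properties":{"hand":{"type":"number"},"linear":{"type":"array","items":{"type":"number"}},"spin":{"type":"number"}}}},"force":{"type":"number"}},"required":["series"]}

```bash
ls; mkdir -p pics
python3 - <<'E'
from rig import ctrl
import cv2,numpy as np
np.set_printoptions(precision=4,suppress=True)
s=ctrl.observe();print({k:np.round(v,3).tolist() for k,v in s.items()},ctrl.tcp_to_tips)
for c in ("scene","top"):
    im=ctrl.camera(c);cv2.imwrite(f"pics/{c}0.png",im[...,::-1])
    p=ctrl.camera_params(c);print(c,p)
    for n in ("shelf_1_handle","stand","lock_knob","lock_knob_grip","jar_1_centre","tin","mug","salt_shaker"):
        print(n,[(np.round(d["uv"],1).tolist(),round(d["confidence"],2)) for d in ctrl.recognise(c,n)])
E
```

```text
pics
{'clock': 0.0, 'joints': [-1.2, 0.69, -0.195, 1.566, 0.157, 0.902, -0.215], 'qd': [0.0, -0.001, 0.0, -0.0, 0.001, -0.0, 0.0], 'effort': [-0.0, -52.754, -1.267, -15.343, -0.053, 0.006, 0.0], 'tcp_pos': [0.206, 0.589, 0.255], 'orientation': [[-0.944, 0.33, -0.0], [0.33, 0.944, -0.002], [-0.0, -0.002, -1.0]], 'ft_force': [-0.752, 0.456, -0.236], 'torque': [0.002, -0.016, 0.002], 'finger_force': 0.0, 'grip_width': 0.088} 0.017
scene {'mtx': array([[390.1193,   0.    , 329.9696],
       [  0.    , 390.1193, 199.2811],
       [  0.    ,   0.    ,   1.    ]]), 'D': array([0.0288, 0.    , 0.    , 0.    , 0.    ]), 'position': array([-0.0025, -0.6634,  0.8955]), 'orientation': array([[ 0.7968, -0.3732,  0.4752],
       [-0.604 , -0.5159,  0.6075],
       [ 0.0184, -0.7711, -0.6364]])}
shelf_1_handle [([343.1, 281.6], 0.97)]
stand [([332.0, 197.2], 0.63)]
lock_knob [([244.9, 193.5], 0.59), ([289.1, 156.2], 0.5), ([273.5, 155.2], 0.22)]
lock_knob_grip [([292.2, 155.2], 0.48)]
jar_1_centre [([246.3, 189.8], 0.94)]
tin [([430.3, 266.5], 0.73)]
mug [([327.6, 195.4], 0.74), ([273.2, 156.1], 0.73)]
salt_shaker [([341.2, 279.8], 0.75), ([395.0, 240.4], 0.55)]
top {'mtx': array([[498.4056,   0.    , 321.0205],
       [  0.    , 498.4056, 195.7266],
       [  0.    ,   0.    ,   1.    ]]), 'D': array([0.0493, 0.    , 0.    , 0.    , 0.    ]), 'position': array([0.2117, 0.0745, 1.6998]), 'orientation': array([[-0.0234, -0.981 ,  0.1925],
       [-0.9996,  0.0202, -0.0184],
       [ 0.0141, -0.1929, -0.9811]])}
shelf_1_handle [([276.4, 240.0], 0.73), ([374.2, 221.0], 0.64)]
stand [([288.0, 172.2], 0.57)]
lock_knob [([242.4, 176.7], 0.64), ([239.0, 230.9], 0.28)]
lock_knob_grip [([240.5, 179.0], 0.66), ([289.6, 172.3], 0.34)]
jar_1_centre [([239.5, 231.5], 0.64)]
tin [([410.3, 152.5], 0.84)]
mug []
salt_shaker [([369.6, 153.0], 0.7)]
```

View pics/scene0.png

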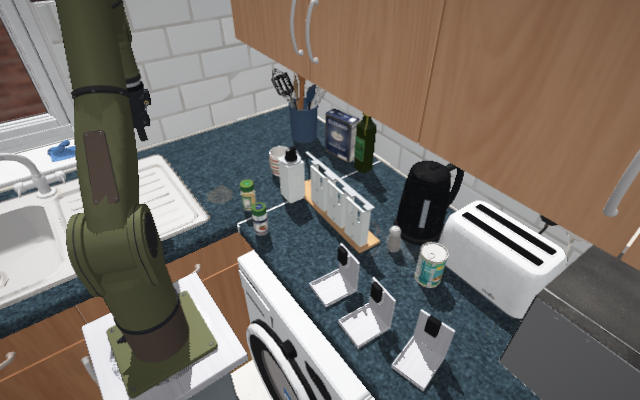

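View pics/top0.png

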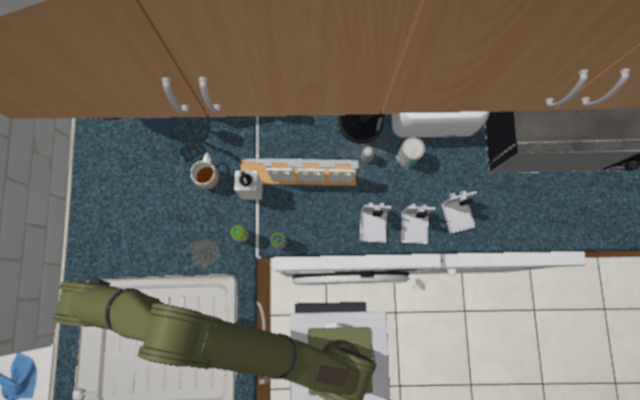

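The scene view shows three shelves with black handles at about (347,258), (377,293) and (432,325). The stand is around (335,200), with its knob pillar at (291,170). The jars are at (247,193) and (260,218). The top view agrees: shelves at (374,223), (415,223) and (459,212), and jars at (239,232) and (278,240).

```bash
cat > h.py <<'E'
from rig import ctrl
import cv2,numpy as np
np.set_printoptions(precision=4,suppress=True)
P={c:ctrl.camera_params(c) for c in("scene","top")}
def proj(c,X):
    p=P[c];R=np.array(p["orientation"]).T;t=-R@np.array(p["position"])
    return cv2.projectPoints(np.asarray(X,float).reshape(-1,1,3),cv2.Rodrigues(R)[0],t,np.array(p["mtx"]),np.array(p["D"]))[0].reshape(-1,2)
def back(c,uv,z):
    p=P[c];n=cv2.undistortPoints(np.array(uv,float).reshape(1,1,2),np.array(p["mtx"]),np.array(p["D"]))[0,0]
    d=np.array(p["orientation"])@np.array([*n,1]);o=np.array(p["position"]);return o+d*(z-o[2])/d[2]
E
python3 - <<'E'
from h import *
for c in P:
    im=ctrl.camera(c)
    ov=im.copy()
    for n,col in(("shelf_1_handle",(255,0,0)),("stand",(0,255,0)),("lock_knob_grip",(255,0,255)),("jar_1_centre",(255,255,0))):
        for d in ctrl.silhouettes(c,n):
            m=d["pixels"];print(c,n,np.round(d["uv"]),round(d["confidence"],2),m.sum())
            if d["confidence"]>.3:
                cs,_=cv2.findContours(m.astype(np.uint8),0,2);cv2.drawContours(ov,cs,-1,col,1)
    x,y,w,h=(220,135,280,130) if c=="top" else (220,130,250,260)
    a=ov[y:y+h,x:x+w];f=2.8 if c=="top" else 2.3
    cv2.imwrite(f"pics/{c}1.png",cv2.resize(a,None,fx=f,fy=f,interpolation=cv2.INTER_CUBIC)[...,::-1])
for z,uv in((.122,(377,212)),(.122,(417,213)),(.122,(460,200)),(.106,(239,231)),(.106,(278,240)),(.2,(245,180))): print(uv,back("top",uv,z))
E
```

```text
scene shelf_1_handle [341. 281.] 0.55 1589
scene shelf_1_handle [329. 198.] 0.29 4701
scene stand [331. 198.] 0.73 4619
scene lock_knob_grip [292. 156.] 0.48 152
scene jar_1_centre [244. 195.] 0.82 420
scene jar_1_centre [341. 284.] 0.56 1666
top shelf_1_handle [372. 225.] 0.71 947
top stand [291. 175.] 0.95 3473
top stand [238. 230.] 0.48 198
top lock_knob_grip [239. 177.] 0.46 177
top jar_1_centre [238. 232.] 0.74 221
(377, 212) [ 0.4644 -0.1334  0.122 ]
(417, 213) [ 0.4586 -0.2616  0.122 ]
(460, 200) [ 0.4981 -0.4025  0.122 ]
(239, 231) [0.4148 0.3099 0.106 ]
(278, 240) [0.3831 0.1855 0.106 ]
(245, 180) [0.5602 0.279  0.2   ]
```

View pics/top1.png

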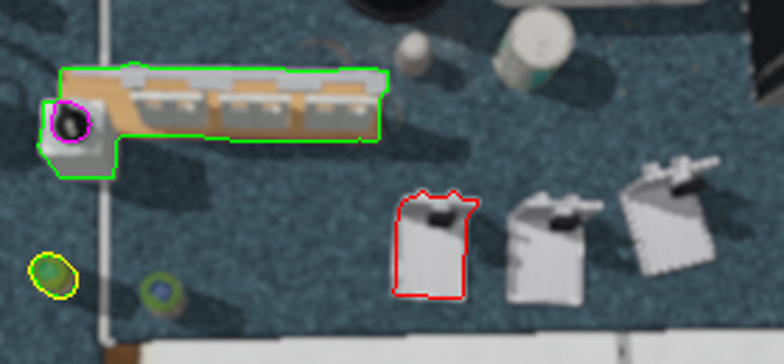

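View pics/scene1.png

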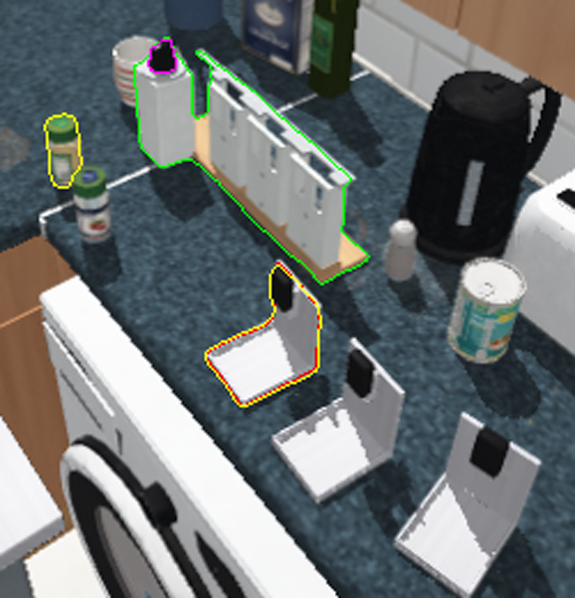

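Run:
```python
from h import *
a=cv2.imread("pics/scene0.png")[145:255,270:385]; b=cv2.imread("pics/top0.png")[150:200,230:362]
cv2.imwrite("pics/st.png",np.vstack([cv2.resize(a,(0,0),fx=5,fy=5,interpolation=2)[:345],]) if 0 else cv2.resize(a,(0,0),fx=5.4,fy=5.4,interpolation=2))
cv2.imwrite("pics/st2.png",cv2.resize(b,(0,0),fx=6,fy=6,interpolation=2))
```

```text
(no output)
```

View pics/st.png

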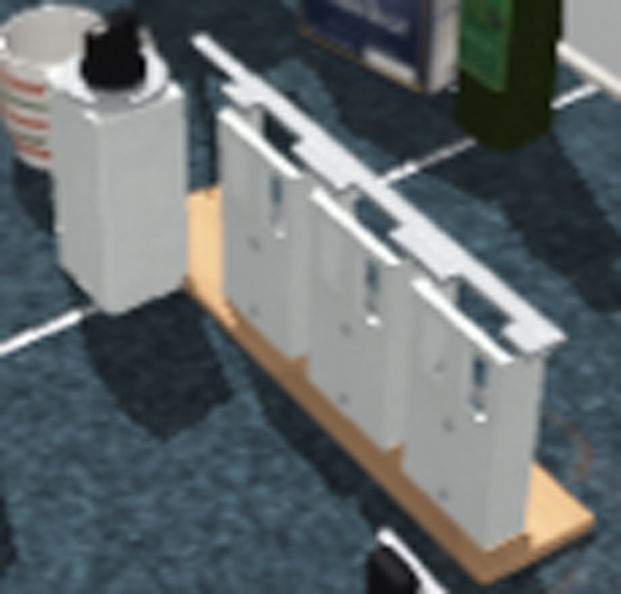

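View pics/st2.png

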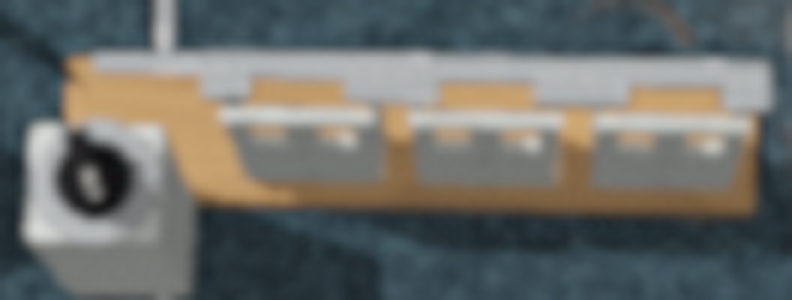

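```bash
cat >> h.py <<'E'
from scipy.optimize import least_squares,minimize
def tf(q,X):
    c,s=np.cos(q[2]),np.sin(q[2]);X=np.asarray(X,float)
    return np.c_[q[0]+c*X[:,0]-s*X[:,1],q[1]+s*X[:,0]+c*X[:,1],X[:,2]]
def box(x,y,z): return [[a,b,c] for a in x for b in y for c in z]
SH=[("b",box((-.079,.026),(-.043,.043),(0,.014))),("b",box((.020,.026),(-.043,.043),(0,.118))),
 ("b",box((.026,.044),(-.023,-.013),(.053,.084))),("b",box((.026,.044),(.013,.023),(.053,.084))),
 ("d",box((-.008,.008),(-.015,.015),(.097,.147)))]   # origin: below handle centre
def render(c,q,K=4,parts=SH,z=0):
    m=np.zeros((400*K,640*K),np.uint8)
    for k,X in parts:
        X=tf(q,X);X[:,2]+=z
        u=proj(c,X);cv2.fillConvexPoly(m,np.round((cv2.convexHull(u.astype(np.float32))[:,0]+.5)*K-.5).astype(np.int32),255 if k=="b" else 0)
    return cv2.resize(m,(640,400),interpolation=cv2.INTER_AREA)/255.
def bright(im):
    g=im.astype(float).min(2);return np.clip((g-80)/50,0,1)
def fit_shelf(ims,q0,z=0,cams=("top","scene")):
    B={c:bright(ims[c]) for c in cams};W={}
    for c in cams:
        u=proj(c,tf(q0,SH[0][1]+SH[1][1])+np.array([0,0,z]));lo=np.floor(u.min(0)-9).astype(int);hi=np.ceil(u.max(0)+9).astype(int)
        W[c]=(slice(max(lo[1],0),hi[1]),slice(max(lo[0],0),hi[0]))
    f=lambda q:sum(np.abs(render(c,q,z=z)[W[c]]-B[c][W[c]]).sum()/B[c][W[c]].sum() for c in cams)
    best=None
    for a in(-.25,0,.25):
        q=np.array(q0,float)+[0,0,a]
        r=minimize(f,q,method="Nelder-Mead",options=dict(initial_simplex=q+np.array([[0,0,0],[.012,0,0],[0,.012,0],[0,0,.15]]),xatol=2e-4,fatol=1e-4))
        if best is None or r.fun<best.fun: best=r
    return best.x,best.fun
E
python3 - <<'E'
from h import *
ims={c:cv2.imread(f"pics/{c}0.png")[...,::-1] for c in P}
for q0 in((.464,-.133,0),(.459,-.262,0),(.498,-.40,.2)):
    q,f=fit_shelf(ims,q0);print("shelf",q,f)
O=np.array([[0,y,.156] for y in(.14,.06,.04,-.04,-.06,-.14)])
us=np.array([(220,118),(298,183),(313,200),(400,268),(413,287),(507,362)])/5.4+(270,145)-.4
ut=np.array([(222,122),(375,126),(412,126),(560,131),(595,128),(748,134)])/6+(230,150)-.4
f=lambda q:np.r_[(proj("scene",tf(q,O))-us).ravel(),(proj("top",tf(q,O))-ut).ravel()]
r=least_squares(f,[.57,.1,0]);q=r.x;print("stand",q,"res",r.fun.reshape(-1,2))
for i,y in enumerate((-.1,0,.1)): print("seat",i,tf(q,[[-.026,y,.152]]))
k=tf(q,[[0,.205,.193]])
# knob free fit of x position
for c in P:print(c,proj(c,k))
# jars from caps / knob triangulated
def tri(a,b):
    return least_squares(lambda X:np.r_[(proj("scene",[X])-a).ravel(),(proj("top",[X])-b).ravel()],[.45,.2,.1])
for n in("jar_1_centre","lock_knob_grip","salt_shaker","tin"):
    for c in P:
        ctrl.camera(c)
        for d in ctrl.silhouettes(c,n):
            if d["confidence"]>.3:
                ys,xs=np.nonzero(d["pixels"]);print(n,c,np.round(d["uv"],1),xs.min(),xs.max(),ys.min(),ys.max())
E
```

```text
shelf [ 0.4615 -0.1323 -0.0918] 0.5145097806236016
shelf [ 0.4537 -0.2734 -0.0531] 0.6152277460060157
shelf [ 0.4922 -0.4163  0.2446] 0.46526692847297474
stand [ 0.5963  0.0775 -0.037 ] res [[ 0.2058 -0.2367]
 [-0.5993 -0.3031]
 [ 0.205  -0.3078]
 [-0.8205  0.3367]
 [ 0.7456  0.3043]
 [ 0.1257  1.1423]
 [-0.1881  0.1324]
 [-0.5222 -0.1045]
 [-0.406   0.0018]
 [ 0.0327 -0.4106]
 [ 0.4707  0.1936]
 [ 0.045  -0.3938]]
seat 0 [[ 0.5666 -0.0215  0.152 ]]
seat 1 [[0.5703 0.0784 0.152 ]]
seat 2 [[0.574  0.1784 0.152 ]]
scene [[299.8749 147.8754]]
top [[244.3173 166.8018]]
jar_1_centre scene [244.9 192.6] 239 255 180 211
jar_1_centre top [237.  230.2] 230 247 225 241
lock_knob_grip scene [290.9 156.7] 284 296 147 161
lock_knob_grip scene [274.4 157.5] 269 285 148 175
lock_knob_grip top [239.6 177.7] 238 251 172 186
salt_shaker scene [393.7 238.4] 387 401 225 251
salt_shaker top [369.5 153.2] 362 373 147 161
tin scene [429.8 264.7] 415 448 242 288
tin top [406.5 151.7] 397 424 137 166
```

```bash
cat >> h.py <<'E'
def wire(big,c,X,off,f,col):
    u=(proj(c,X)+.5-off)*f
    for i in range(8):
        for b in(1,2,4):
            if not i&b: cv2.line(big,tuple(int(v*16) for v in u[i]),tuple(int(v*16) for v in u[i|b]),col,1,cv2.LINE_AA,4)
E
python3 - <<'E'
from h import *
qs=[(.4615,-.1323,-.0918),(.4537,-.2734,-.0531),(.4922,-.4163,.2446)]
st=(.5963,.0775,-.037);out=[]
for c,(x,y,w,h),f in(("top",(225,150,260,100),3),("scene",(270,145,180,240),2.3)):
    im=cv2.imread(f"pics/{c}0.png");b=cv2.resize(im[y:y+h,x:x+w],None,fx=f,fy=f,interpolation=2)
    for q in qs:
        for _,X in SH: wire(b,c,tf(q,X),(x,y),f,(0,0,255))
    for yy in(-.1,0,.1):
        wire(b,c,tf(st,box((0,.006),(yy-.04,yy+.04),(0,.156))),(x,y),f,(0,255,0))
        for d in(-.018,.018): wire(b,c,tf(st,box((0,.001),(yy+d-.009,yy+d+.009),(.102,.146))),(x,y),f,(255,0,0))
    out.append(b);print(b.shape)
    for q in qs:print(np.percentile(im.min(2)[tuple(np.round(proj(c,tf(q,[[-.04,0,.005]]))[0]).astype(int)[::-1])],50))
cv2.imwrite("pics/ov_t.png",out[0]);cv2.imwrite("pics/ov_s.png",out[1])
E
```

```text
(300, 780, 3)
195.0
194.0
193.0
(552, 414, 3)
246.0
241.0
237.0
```

View pics/ov_t.png

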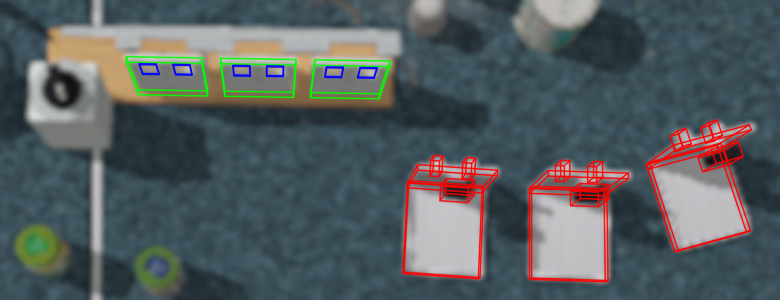

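View pics/ov_s.png

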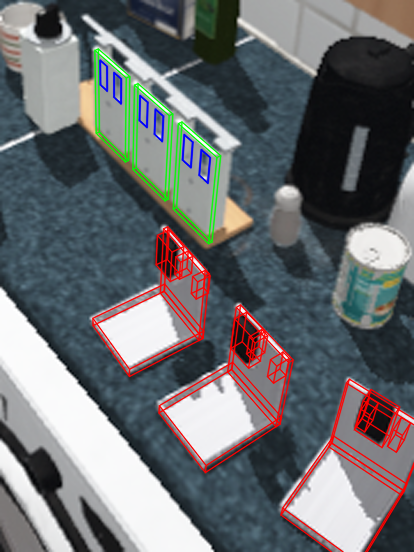

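Call:
play_rows([
  {"hand":0,"linear":[-0.026,-0.016,-0.003],"spin":0},
  {"hand":0,"linear":[-0.026,-0.016,-0.003],"spin":0},
  {"hand":0,"linear":[-0.026,-0.016,-0.003],"spin":0},
  {"hand":0,"linear":[-0.026,-0.016,-0.003],"spin":0},
  {"hand":0,"linear":[-0.026,-0.016,-0.003],"spin":0},
], force=40)

```text
clock: 2.62
tcp_pos: [0.3035, 0.4703, 0.271]
orientation: [[-0.944, 0.33, 0.0], [0.33, 0.944, 0.0], [-0.0, 0.0, -1.0]]
ft_force: [-0.1, 0.2, -0.3]
grip_width: 0.0879
finger_force: 0.0
```

Call:
play_rows([
  {"hand":0,"linear":[-0.026,-0.016,-0.002],"spin":0},
  {"hand":0,"linear":[-0.026,-0.016,-0.002],"spin":0},
  {"hand":0,"linear":[-0.026,-0.016,-0.002],"spin":0},
  {"hand":0,"linear":[-0.026,-0.016,-0.002],"spin":0},
  {"hand":0,"linear":[-0.026,-0.016,-0.002],"spin":0},
])

```text
clock: 3.03
tcp_pos: [0.3999, 0.3518, 0.281]
orientation: [[-0.944, 0.33, 0.0], [0.33, 0.944, 0.0], [-0.0, 0.0, -1.0]]
ft_force: [0.7, 0.3, -0.3]
grip_width: 0.0883
finger_force: 0.0
```

Call:
play_rows([
  {"hand":0,"linear":[-0.0143,-0.0289,0],"spin":0},
  {"hand":0,"linear":[-0.0143,-0.0289,0],"spin":0},
  {"hand":0,"linear":[-0.0143,-0.0289,0],"spin":0},
  {"hand":0,"linear":[-0.0143,-0.0289,0],"spin":0},
  {"hand":0,"linear":[-0.0143,-0.0289,0],"spin":0},
])

```text
clock: 3.45
tcp_pos: [0.4189, 0.1915, 0.2809]
orientation: [[-0.944, 0.33, 0.001], [0.33, 0.944, 0.0], [-0.0, 0.0, -1.0]]
ft_force: [-0.2, -0.1, 0.5]
grip_width: 0.0877
finger_force: 0.0
```

Call:
play_rows([
  {"hand":0,"linear":[-0.0143,-0.0289,0],"spin":0},
  {"hand":0,"linear":[-0.0143,-0.0289,0],"spin":0},
  {"hand":0,"linear":[-0.0143,-0.0289,0],"spin":0},
  {"hand":0,"linear":[-0.0143,-0.0289,0],"spin":0},
  {"hand":0,"linear":[-0.0143,-0.0289,0],"spin":0},
])

```text
clock: 3.87
tcp_pos: [0.4386, 0.0315, 0.281]
orientation: [[-0.944, 0.33, 0.001], [0.33, 0.944, 0.0], [-0.001, 0.0, -1.0]]
ft_force: [-0.6, 0.4, -0.2]
grip_width: 0.088
finger_force: 0.0
```

```bash
cat > st.py <<'E'
from rig import ctrl
import numpy as np,sys
np.set_printoptions(precision=4,suppress=True)
s=ctrl.observe();R=np.array(s["orientation"]);p=np.array(s["tcp_pos"])
yaw=np.degrees(np.arctan2(R[1,0],R[0,0]))
print("t",round(s["clock"],2),"p",p,"yaw",round(yaw,2),"tilt",R[:,2],"j",np.array(s["joints"]),"F",np.array(s["ft_force"]),"w",round(s["grip_width"],4),"ff",s["finger_force"])
# args: x y z yaw -> tool shift (before spin) and spin
if len(sys.argv)>1:
    x,y,z,w=map(float,sys.argv[1:5]);d=R.T@(np.array([x,y,z])-p);print("shift",d,"spin",(yaw-w+180)%360-180)
E
python3 st.py
```

```text
t 3.87 p [0.4386 0.0315 0.281 ] yaw 160.71 tilt [ 0.0007  0.0001 -1.    ] j [ 0.0038  0.4205 -0.2602  2.0619  0.1683  0.678   0.8681] F [-0.5675  0.4042 -0.155 ] w 0.088 ff 0.0
```

Call:
play_rows([
  {"hand":0,"linear":[-0.0151,-0.0294,0],"spin":0},
  {"hand":0,"linear":[-0.0151,-0.0294,0],"spin":0},
  {"hand":0,"linear":[-0.0151,-0.0294,0],"spin":0},
  {"hand":0,"linear":[-0.0151,-0.0294,0],"spin":0},
  {"hand":0,"linear":[-0.0151,-0.0294,0],"spin":0},
])

```text
clock: 4.28
tcp_pos: [0.4613, -0.1325, 0.2809]
orientation: [[-0.944, 0.331, 0.001], [0.331, 0.944, -0.0], [-0.001, 0.0, -1.0]]
ft_force: [0.1, -0.2, 0.1]
grip_width: 0.0882
finger_force: 0.0
```

Call:
play_rows([
  {"hand":0,"linear":[0,0,0.02],"spin":-7},
  {"hand":0,"linear":[0,0,0.02],"spin":-7},
  {"hand":0,"linear":[0,0,0.02],"spin":0},
  {"hand":0,"linear":[0,0,0],"spin":0},
])

```text
clock: 4.62
tcp_pos: [0.4593, -0.1308, 0.2181]
orientation: [[-0.996, 0.093, -0.005], [0.093, 0.996, 0.001], [0.006, 0.001, -1.0]]
ft_force: [0.1, 0.8, 0.3]
grip_width: 0.0882
finger_force: 0.0
```

```bash
python3 st.py .4615 -.1323 .134 174.7
python3 - <<'E'
from h import *
ims={c:ctrl.camera(c) for c in P}
for q0 in((.4615,-.1323,-.09),(.4537,-.2734,-.053),(.4922,-.4163,.2446)):
    for cs in(("scene",),("top","scene")): q,f=fit_shelf(ims,q0,cams=cs);print("shelf",cs,q,f)
E
```

```text
t 4.62 p [ 0.4593 -0.1308  0.2181] yaw 174.67 tilt [-0.0055  0.0015 -1.    ] j [ 0.3675  0.5721 -0.2892  2.0321  0.2838  0.5808  1.3601] F [0.1454 0.8063 0.3313] w 0.0882 ff 0.0
shift [-0.0028 -0.0014  0.0841] spin -0.029964510970671654
shelf ('scene',) [ 0.4617 -0.1279 -0.0871] 0.2542752062940532
shelf ('top', 'scene') [ 0.461  -0.1308 -0.0756] 0.6111804436931465
shelf ('scene',) [ 0.4541 -0.2697 -0.0721] 0.41860755383735654
shelf ('top', 'scene') [ 0.2788 -0.262   1.5684] 1.957995534580737
shelf ('scene',) [ 0.4931 -0.4135  0.2279] 0.1462398968105936
shelf ('top', 'scene') [ 0.493  -0.4164  0.2453] 0.3536051886950161
```

Call:
play_rows([
  {"hand":0,"linear":[-0.002,-0.001,0.02],"spin":0},
  {"hand":0,"linear":[0,0,0.02],"spin":0},
  {"hand":0,"linear":[0,0,0.02],"spin":0},
  {"hand":0,"linear":[0,0,0.02],"spin":0},
  {"hand":0,"linear":[0,0,0.003],"spin":0},
])

```text
clock: 5.13
tcp_pos: [0.4629, -0.1316, 0.1367]
orientation: [[-0.996, 0.092, -0.002], [0.092, 0.996, 0.0], [0.002, -0.0, -1.0]]
ft_force: [-0.4, -0.1, -0.6]
grip_width: 0.0882
finger_force: 0.0
```

Call:
play_rows([
  {"hand":1,"linear":[0,0,0],"spin":0},
  {"hand":1,"linear":[0,0,0],"spin":0},
  {"hand":1,"linear":[0,0,0],"spin":0},
  {"hand":1,"linear":[0,0,0],"spin":0},
  {"hand":1,"linear":[0,0,0],"spin":0},
])

```text
clock: 5.55
tcp_pos: [0.4637, -0.1321, 0.1386]
orientation: [[-0.996, 0.093, 0.002], [0.093, 0.996, -0.0], [-0.002, -0.0, -1.0]]
ft_force: [0.1, -0.0, -0.4]
grip_width: 0.057
finger_force: 0.0
```

Call:
play_rows([
  {"hand":1,"linear":[0,0,0],"spin":0},
  {"hand":1,"linear":[0,0,0],"spin":0},
  {"hand":1,"linear":[0,0,0],"spin":0},
])

```text
clock: 5.8
tcp_pos: [0.4631, -0.132, 0.1378]
orientation: [[-0.996, 0.092, 0.0], [0.092, 0.996, 0.0], [-0.0, 0.0, -1.0]]
ft_force: [0.8, -0.3, -0.3]
grip_width: 0.0368
finger_force: 0.0
```

```bash
python3 st.py .4615 -.1323 .134 174.7
```

```text
t 5.8 p [ 0.4631 -0.132   0.1378] yaw 174.7 tilt [ 0.0002  0.     -1.    ] j [ 0.3035  0.7144 -0.1955  2.0951  0.3658  0.3636  1.2895] F [ 0.8334 -0.2984 -0.3235] w 0.0368 ff 0.0
shift [ 0.0016 -0.0005  0.0038] spin -0.0022875120407945815
```

Call:
play_rows([
  {"hand":1,"linear":[0,0,0.002],"spin":0},
  {"hand":1,"linear":[0,0,0],"spin":0},
  {"hand":1,"linear":[0,0,0],"spin":0},
  {"hand":1,"linear":[0,0,0],"spin":0},
  {"hand":1,"linear":[0,0,0],"spin":0},
])

```text
clock: 6.22
tcp_pos: [0.4634, -0.1316, 0.1358]
orientation: [[-0.996, 0.092, 0.001], [0.092, 0.996, 0.0], [-0.001, 0.0, -1.0]]
ft_force: [1.1, 1.6, 3.6]
grip_width: 0.0294
finger_force: 39.9
```

Call:
play_rows([
  {"hand":1,"linear":[0,0,-0.01],"spin":0},
  {"hand":1,"linear":[0,0,-0.02],"spin":0},
  {"hand":1,"linear":[0,0,-0.02],"spin":0},
  {"hand":1,"linear":[0,0,-0.01],"spin":0},
  {"hand":1,"linear":[0,0,0],"spin":0},
])

```text
clock: 6.63
tcp_pos: [0.4637, -0.1324, 0.197]
orientation: [[-0.996, 0.093, 0.003], [0.093, 0.996, -0.001], [-0.003, -0.0, -1.0]]
ft_force: [-0.1, -0.1, -1.6]
grip_width: 0.0295
finger_force: 39.9
```

```bash
python3 st.py .514 .1805 .192 177.9
```

```text
t 6.63 p [ 0.4637 -0.1324  0.197 ] yaw 174.66 tilt [ 0.0026 -0.0007 -1.    ] j [ 0.3541  0.6092 -0.2694  2.0476  0.3122  0.5203  1.3363] F [-0.0679 -0.143  -1.5594] w 0.0295 ff 39.92644454352558
shift [-0.0209  0.3163  0.0049] spin -3.2423638229544167
```

Call:
play_rows([
  {"hand":1,"linear":[-0.002,0.0316,0],"spin":-3.2},
  {"hand":1,"linear":[-0.002,0.0316,0],"spin":0},
  {"hand":1,"linear":[-0.002,0.0316,0],"spin":0},
  {"hand":1,"linear":[-0.002,0.0316,0],"spin":0},
  {"hand":1,"linear":[-0.002,0.0316,0],"spin":0},
])

```text
clock: 7.05
tcp_pos: [0.4798, 0.0264, 0.1945]
orientation: [[-0.999, 0.037, -0.002], [0.037, 0.999, -0.001], [0.002, -0.001, -1.0]]
ft_force: [0.6, -0.0, -0.9]
grip_width: 0.0294
finger_force: 39.9
```

Call:
play_rows([
  {"hand":1,"linear":[-0.002,0.0316,0],"spin":0},
  {"hand":1,"linear":[-0.002,0.0316,0],"spin":0},
  {"hand":1,"linear":[-0.002,0.0316,0.005],"spin":0},
  {"hand":1,"linear":[-0.002,0.0316,0],"spin":0},
  {"hand":1,"linear":[-0.002,0.025,0],"spin":0},
])

```text
clock: 7.47
tcp_pos: [0.4952, 0.1788, 0.1892]
orientation: [[-0.999, 0.035, -0.002], [0.035, 0.999, -0.0], [0.002, -0.0, -1.0]]
ft_force: [1.1, -0.2, -0.9]
grip_width: 0.0296
finger_force: 39.9
```

Call:
play_rows([
  {"hand":1,"linear":[0,0,0],"spin":0},
  {"hand":1,"linear":[0,0,0],"spin":0},
  {"hand":1,"linear":[0,0,0],"spin":0},
])

```text
clock: 7.72
tcp_pos: [0.4954, 0.1748, 0.1896]
orientation: [[-0.999, 0.037, -0.002], [0.037, 0.999, -0.002], [0.002, -0.002, -1.0]]
ft_force: [0.3, -0.9, -2.3]
grip_width: 0.0294
finger_force: 39.9
```

```bash
python3 st.py .514 .1805 .190 177.9
python3 - <<'E'
from h import *
ims={c:ctrl.camera(c) for c in P}
s=ctrl.observe();p=s["tcp_pos"]
st=(.5963,.0775,-.037)
q=(p[0],p[1],-.037);z=p[2]-.0138-.122
for c,(x,y,w,h),f in(("scene",(220,120,150,120),5),):
    im=ims[c][...,::-1].copy();b=cv2.resize(im[y:y+h,x:x+w],None,fx=f,fy=f,interpolation=2)
    for _,X in SH: wire(b,c,tf(q,X)+np.array([0,0,z]),(x,y),f,(0,0,255))
    for yy in(-.1,0,.1):
        wire(b,c,tf(st,box((0,.006),(yy-.04,yy+.04),(0,.156))),(x,y),f,(0,255,0))
        for d in(-.018,.018): wire(b,c,tf(st,box((0,.001),(yy+d-.009,yy+d+.009),(.102,.146))),(x,y),f,(255,0,0))
    cv2.imwrite("pics/pre1.png",b)
E
```

```text
t 7.72 p [0.4954 0.1748 0.1896] yaw 177.87 tilt [-0.0023 -0.0024 -1.    ] j [-0.2977  0.6617 -0.2113  1.9283  0.2399  0.5788  0.8658] F [ 0.3123 -0.9383 -2.3067] w 0.0294 ff 39.92554205004126
shift [-0.0184  0.0064 -0.0004] spin -0.03417822715434227
```

View pics/pre1.png

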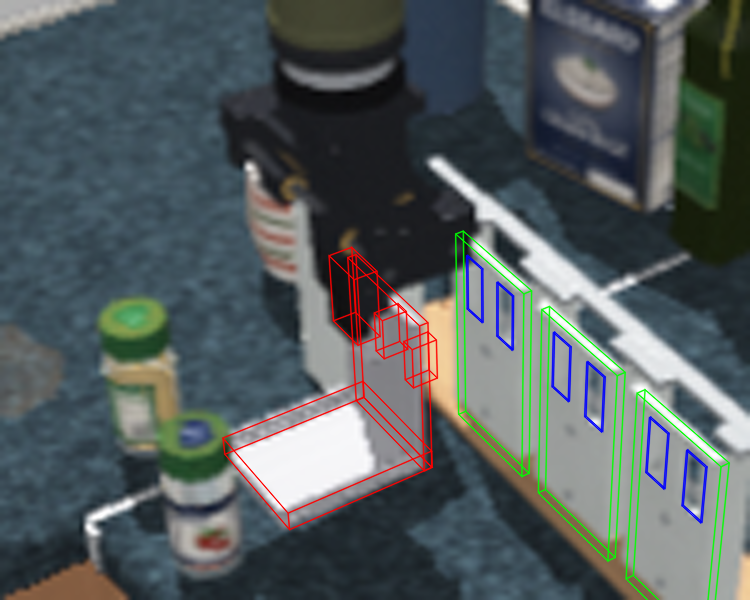

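The overlay of the held shelf (claws near (405,345)) agrees with the arm's own reading. The slots near (475,290) and (505,315) agree with the stand model. The shelf needs 6.5 mm to the left and then about 78 mm back.

Call:
play_rows([
  {"hand":1,"linear":[0,0.0065,0],"spin":0},
  {"hand":1,"linear":[-0.02,0,0],"spin":0},
  {"hand":1,"linear":[-0.015,0,0],"spin":0},
  {"hand":1,"linear":[0,0,0],"spin":0},
  {"hand":1,"linear":[0,0,0],"spin":0},
])

```text
clock: 8.23
tcp_pos: [0.5316, 0.1809, 0.1905]
orientation: [[-0.999, 0.038, -0.0], [0.038, 0.999, -0.0], [0.0, -0.0, -1.0]]
ft_force: [-1.0, 0.2, -1.8]
grip_width: 0.0298
finger_force: 39.9
```

Call:
play_rows([
  {"hand":1,"linear":[-0.01,0,0],"spin":0},
  {"hand":1,"linear":[-0.01,0,0],"spin":0},
  {"hand":1,"linear":[-0.01,0,0],"spin":0},
  {"hand":1,"linear":[0,0,0],"spin":0},
  {"hand":1,"linear":[0,0,0],"spin":0},
])

```text
clock: 8.65
tcp_pos: [0.5603, 0.1802, 0.1905]
orientation: [[-0.999, 0.037, -0.001], [0.037, 0.999, -0.0], [0.001, -0.0, -1.0]]
ft_force: [0.1, -0.7, -1.6]
grip_width: 0.0298
finger_force: 39.9
```

```bash
python3 st.py .574 .1784 .190 177.9
```

```text
t 8.65 p [0.5603 0.1802 0.1905] yaw 177.88 tilt [-0.0015 -0.0003 -1.    ] j [-0.2593  0.7283 -0.2251  1.74    0.2319  0.7008  0.9265] F [ 0.1223 -0.7244 -1.6453] w 0.0298 ff 39.926608367823064
shift [-0.0138 -0.0013  0.0005] spin -0.01580259373622539
```

Call:
play_rows([
  {"hand":1,"linear":[-0.004,-0.001,0],"spin":0},
  {"hand":1,"linear":[-0.004,0,0],"spin":0},
  {"hand":1,"linear":[-0.003,0,0],"spin":0},
  {"hand":1,"linear":[0,0,0],"spin":0},
  {"hand":1,"linear":[0,0,0],"spin":0},
])

```text
clock: 9.07
tcp_pos: [0.5723, 0.179, 0.1907]
orientation: [[-0.999, 0.037, -0.0], [0.037, 0.999, 0.0], [0.0, 0.0, -1.0]]
ft_force: [0.2, 0.7, -2.0]
grip_width: 0.0296
finger_force: 39.9
```

Call:
play_rows([
  {"hand":1,"linear":[-0.002,0,0],"spin":0},
  {"hand":1,"linear":[-0.002,0,0],"spin":0},
  {"hand":1,"linear":[0,0,0],"spin":0},
  {"hand":1,"linear":[0,0,0],"spin":0},
])

```text
clock: 9.4
tcp_pos: [0.5764, 0.1789, 0.1907]
orientation: [[-0.999, 0.037, -0.0], [0.037, 0.999, 0.0], [0.0, 0.0, -1.0]]
ft_force: [0.1, 0.2, -0.6]
grip_width: 0.0297
finger_force: 39.9
```

Call:
play_rows([
  {"hand":1,"linear":[-0.0015,0,0],"spin":0},
  {"hand":1,"linear":[-0.0015,0,0],"spin":0},
  {"hand":1,"linear":[0,0,0],"spin":0},
  {"hand":1,"linear":[0,0,0],"spin":0},
])

```text
clock: 9.73
tcp_pos: [0.5773, 0.1789, 0.1903]
orientation: [[-0.999, 0.036, -0.004], [0.036, 0.999, -0.001], [0.004, -0.001, -1.0]]
ft_force: [-4.8, -0.1, 0.4]
grip_width: 0.0294
finger_force: 39.9
```

Call:
play_rows([
  {"hand":1,"linear":[0.0015,0,0],"spin":0},
  {"hand":1,"linear":[0,0,0.004],"spin":0},
  {"hand":1,"linear":[0,0,0.004],"spin":0},
  {"hand":1,"linear":[0,0,0],"spin":0},
  {"hand":1,"linear":[0,0,0],"spin":0},
])

```text
clock: 10.15
tcp_pos: [0.5771, 0.1787, 0.182]
orientation: [[-0.999, 0.036, -0.002], [0.036, 0.999, -0.0], [0.002, -0.001, -1.0]]
ft_force: [-3.6, 0.3, -4.3]
grip_width: 0.0297
finger_force: 39.9
```

Call:
play_rows([
  {"hand":1,"linear":[0,0,0.004],"spin":0},
  {"hand":1,"linear":[0,0,0.004],"spin":0},
  {"hand":1,"linear":[0,0,0.004],"spin":0},
  {"hand":1,"linear":[0,0,0],"spin":0},
])

```text
clock: 10.48
tcp_pos: [0.5769, 0.1788, 0.1695]
orientation: [[-0.999, 0.036, -0.002], [0.036, 0.999, -0.0], [0.002, -0.0, -1.0]]
ft_force: [-2.5, 1.0, -6.8]
grip_width: 0.0295
finger_force: 39.9
```

Call:
play_rows([
  {"hand":1,"linear":[0,0,0.003],"spin":0},
  {"hand":1,"linear":[0,0,0.002],"spin":0},
  {"hand":1,"linear":[0,0,0],"spin":0},
  {"hand":1,"linear":[0,0,0],"spin":0},
])

```text
clock: 10.82
tcp_pos: [0.5772, 0.1789, 0.166]
orientation: [[-0.999, 0.037, -0.001], [0.037, 0.999, -0.0], [0.001, -0.0, -1.0]]
ft_force: [-5.7, 0.5, 1.3]
grip_width: 0.0293
finger_force: 39.9
```

Call:
play_rows([
  {"hand":1,"linear":[0,0,0.002],"spin":0},
  {"hand":1,"linear":[0,0,0.002],"spin":0},
  {"hand":1,"linear":[0,0,0],"spin":0},
  {"hand":1,"linear":[0,0,0],"spin":0},
])

```text
clock: 11.15
tcp_pos: [0.5772, 0.1792, 0.1653]
orientation: [[-0.999, 0.036, 0.001], [0.036, 0.999, -0.0], [-0.001, -0.0, -1.0]]
ft_force: [-12.4, -2.3, 24.0]
grip_width: 0.0295
finger_force: 40.0
```

Call:
play_rows([
  {"hand":1,"linear":[0,0,0.002],"spin":0},
  {"hand":1,"linear":[0,0,0.002],"spin":0},
  {"hand":1,"linear":[0,0,0],"spin":0},
  {"hand":1,"linear":[0,0,0],"spin":0},
])

```text
clock: 11.48
tcp_pos: [0.5771, 0.1796, 0.1648]
orientation: [[-0.999, 0.036, 0.002], [0.036, 0.999, 0.0], [-0.002, 0.0, -1.0]]
ft_force: [-20.3, -4.3, 49.2]
grip_width: 0.0296
finger_force: 40.0
```

Call:
play_rows([
  {"hand":1,"linear":[0.001,0,-0.004],"spin":0},
  {"hand":1,"linear":[0.001,0,-0.003],"spin":0},
  {"hand":0.45,"linear":[0,0,0],"spin":0},
  {"hand":0.45,"linear":[0,0,0],"spin":0},
  {"hand":0.45,"linear":[0,0,0],"spin":0},
])

```text
clock: 11.9
tcp_pos: [0.5775, 0.1789, 0.1648]
orientation: [[-0.999, 0.037, 0.003], [0.037, 0.999, 0.001], [-0.003, 0.001, -1.0]]
ft_force: [0.2, -0.0, 0.3]
grip_width: 0.0472
finger_force: 0.0
```

Call:
play_rows([
  {"hand":0.45,"linear":[0,0,0],"spin":0},
  {"hand":0.45,"linear":[0,0,-0.02],"spin":0},
  {"hand":0.45,"linear":[0,0,-0.03],"spin":0},
  {"hand":0,"linear":[0,0,-0.03],"spin":0},
  {"hand":0,"linear":[0,0,-0.03],"spin":0},
])

```text
clock: 12.32
tcp_pos: [0.5761, 0.1787, 0.2755]
orientation: [[-0.999, 0.037, -0.0], [0.037, 0.999, -0.0], [0.0, -0.0, -1.0]]
ft_force: [0.6, 0.1, -0.2]
grip_width: 0.0598
finger_force: 0.0
```

```bash
python3 st.py .4537 -.2734 .24 176.5
```

```text
t 12.32 p [0.5761 0.1787 0.2755] yaw 177.89 tilt [-0.0001 -0.     -1.    ] j [-0.2317  0.6409 -0.2548  1.6089  0.1911  0.9164  0.9793] F [ 0.5858  0.1264 -0.1832] w 0.0598 ff 0.0
shift [ 0.1057 -0.4563  0.0355] spin 1.3923034675471229
```

Call:
play_rows([
  {"hand":0,"linear":[0.009,-0.036,0],"spin":0},
  {"hand":0,"linear":[0.009,-0.036,0],"spin":0},
  {"hand":0,"linear":[0.009,-0.036,0],"spin":0},
  {"hand":0,"linear":[0.009,-0.036,0],"spin":0},
  {"hand":0,"linear":[0.009,-0.036,0],"spin":0},
])

```text
clock: 12.73
tcp_pos: [0.5241, -0.001, 0.2746]
orientation: [[-0.999, 0.036, 0.001], [0.036, 0.999, -0.0], [-0.001, -0.0, -1.0]]
ft_force: [0.2, -0.9, -0.5]
grip_width: 0.0882
finger_force: 0.0
```

```bash
python3 - <<'E'
from h import *
ims={c:ctrl.camera(c) for c in P}
for c in P: cv2.imwrite(f"pics/{c}3.png",ims[c][...,::-1])
for q0 in((.4537,-.2734,-.053),(.4922,-.4163,.2446)):
    for cs in(("top",),("scene",),("top","scene")): q,f=fit_shelf(ims,q0,cams=cs);print("shelf",cs,q,f)
q,f=fit_shelf(ims,(.577,.179,-.037),z=.03);print("seated",q,f)
for z in(.024,.036,.045): print(z,fit_shelf(ims,(.577,.179,-.037),z=z))
E
python3 st.py .4537 -.2734 .24 176.5
```

```text
shelf ('top',) [ 0.455  -0.2763 -0.0371] 0.6436503081608356
shelf ('scene',) [ 0.4542 -0.2696 -0.0746] 0.15411293694052525
shelf ('top', 'scene') [ 0.454  -0.2736 -0.0709] 0.9137271882687559
shelf ('top',) [ 0.4928 -0.4194  0.2231] 0.11517549596958924
shelf ('scene',) [ 0.4934 -0.4137  0.2203] 0.14677921759591894
shelf ('top', 'scene') [ 0.4929 -0.4163  0.247 ] 0.3477903913689496
seated [0.5763 0.1771 0.023 ] 1.1536897268439557
0.024 (array([0.5783, 0.1777, 0.0302]), np.float64(1.1630791686230104))
0.036 (array([0.5751, 0.1758, 0.0092]), np.float64(1.1399075176809876))
0.045 (array([0.5729, 0.1747, 0.0076]), np.float64(1.173309393250581))
t 12.83 p [ 0.5226 -0.0076  0.2742] yaw 177.26 tilt [-0.0024 -0.0056 -1.    ] j [ 0.0945  0.5372 -0.2701  1.8453  0.2011  0.7885  1.2409] F [ 0.4237  0.0542 -0.0928] w 0.088 ff 0.0
shift [ 0.0561 -0.2685  0.0359] spin 0.7649563263335324
```

Call:
play_rows([
  {"hand":0,"linear":[0.007,-0.0336,0.004],"spin":1},
  {"hand":0,"linear":[0.007,-0.0336,0.004],"spin":0},
  {"hand":0,"linear":[0.007,-0.0336,0.004],"spin":0},
  {"hand":0,"linear":[0.007,-0.0336,0.004],"spin":0},
  {"hand":0,"linear":[0.007,-0.0336,0.004],"spin":0},
])

```text
clock: 13.25
tcp_pos: [0.4812, -0.1664, 0.2544]
orientation: [[-0.999, 0.053, 0.001], [0.053, 0.999, 0.0], [-0.001, 0.0, -1.0]]
ft_force: [0.1, 0.2, -0.1]
grip_width: 0.0883
finger_force: 0.0
```

Call:
play_rows([
  {"hand":0,"linear":[0.007,-0.0336,0.01],"spin":0},
  {"hand":0,"linear":[0.007,-0.0336,0.01],"spin":0},
  {"hand":0,"linear":[0.007,-0.0336,0.01],"spin":0},
  {"hand":0,"linear":[0,0,0],"spin":0},
  {"hand":0,"linear":[0,0,0],"spin":0},
])

```text
clock: 13.67
tcp_pos: [0.4539, -0.2669, 0.2238]
orientation: [[-0.998, 0.059, -0.001], [0.059, 0.998, -0.0], [0.001, -0.0, -1.0]]
ft_force: [0.8, 0.9, -0.0]
grip_width: 0.088
finger_force: 0.0
```

```bash
python3 st.py .454 -.2734 .136 176.0;  python3 - <<'E'
from h import *
ims={c:ctrl.camera(c) for c in P}
for cs in(("scene",),): q,f=fit_shelf(ims,(.4537,-.2734,-.053),cams=cs);print("shelf",cs,q,f)
E
```

```text
t 13.67 p [ 0.4539 -0.2669  0.2238] yaw 176.64 tilt [-0.0008 -0.0001 -1.    ] j [ 0.6144  0.6134 -0.2748  1.8934  0.2551  0.6694  1.6981] F [ 0.8284  0.8743 -0.002 ] w 0.088 ff 0.0
shift [-0.0006 -0.0065  0.0878] spin 0.6402546562385112
shelf ('scene',) [ 0.4545 -0.2693 -0.0718] 0.15666997741248562
```

Call:
play_rows([
  {"hand":0,"linear":[0,-0.006,0.02],"spin":0.6},
  {"hand":0,"linear":[0,0,0.02],"spin":0},
  {"hand":0,"linear":[0,0,0.02],"spin":0},
  {"hand":0,"linear":[0,0,0.02],"spin":0},
  {"hand":0,"linear":[0,0,0.009],"spin":0},
])

```text
clock: 14.18
tcp_pos: [0.4547, -0.2683, 0.1342]
orientation: [[-0.998, 0.061, -0.001], [0.061, 0.998, 0.002], [0.001, 0.002, -1.0]]
ft_force: [-0.6, 0.1, -0.0]
grip_width: 0.0882
finger_force: 0.0
```

Call:
play_rows([
  {"hand":1,"linear":[0,0,0],"spin":0},
  {"hand":1,"linear":[0,0,0],"spin":0},
  {"hand":1,"linear":[0,0,0],"spin":0},
  {"hand":1,"linear":[0,0,0],"spin":0},
  {"hand":1,"linear":[0,0,0],"spin":0},
])

```text
clock: 14.6
tcp_pos: [0.4547, -0.271, 0.1367]
orientation: [[-0.998, 0.064, 0.002], [0.064, 0.998, -0.001], [-0.002, -0.001, -1.0]]
ft_force: [-0.7, -0.6, 0.6]
grip_width: 0.0572
finger_force: 0.0
```

Call:
play_rows([
  {"hand":1,"linear":[0,0,0],"spin":0},
  {"hand":1,"linear":[0,0,0],"spin":0},
  {"hand":1,"linear":[0,0,0],"spin":0},
  {"hand":1,"linear":[0,0,0],"spin":0},
  {"hand":1,"linear":[0,0,0],"spin":0},
])

```text
clock: 15.02
tcp_pos: [0.4541, -0.271, 0.1358]
orientation: [[-0.998, 0.065, 0.0], [0.065, 0.998, -0.0], [-0.0, -0.0, -1.0]]
ft_force: [-0.1, -1.4, 0.5]
grip_width: 0.0295
finger_force: 40.0
```

Call:
play_rows([
  {"hand":1,"linear":[0,0,0],"spin":0},
  {"hand":1,"linear":[0,0,0],"spin":0},
])

```text
clock: 15.18
tcp_pos: [0.4541, -0.271, 0.1358]
orientation: [[-0.998, 0.065, 0.0], [0.065, 0.998, -0.0], [-0.0, -0.0, -1.0]]
ft_force: [0.1, -0.5, 1.0]
grip_width: 0.0294
finger_force: 40.0
```

Call:
play_rows([
  {"hand":1,"linear":[0,0,-0.01],"spin":0},
  {"hand":1,"linear":[0,0,-0.02],"spin":0},
  {"hand":1,"linear":[0,0,-0.02],"spin":0},
  {"hand":1,"linear":[0,0,-0.01],"spin":0},
  {"hand":1,"linear":[0,0,0],"spin":0},
])

```text
clock: 15.6
tcp_pos: [0.4552, -0.2713, 0.1979]
orientation: [[-0.998, 0.065, 0.004], [0.065, 0.998, -0.002], [-0.004, -0.001, -1.0]]
ft_force: [0.3, 0.4, -1.9]
grip_width: 0.0298
finger_force: 40.0
```

```bash
python3 st.py .514 .081 .190 177.9
```

```text
t 15.6 p [ 0.4552 -0.2713  0.1979] yaw 176.29 tilt [ 0.0039 -0.0017 -1.    ] j [ 0.6093  0.6541 -0.2581  1.9128  0.2768  0.6045  1.68  ] F [ 0.3141  0.3567 -1.9395] w 0.0298 ff 39.984666695818305
shift [-0.0358  0.3554  0.0075] spin -1.605175148844154
```

Call:
play_rows([
  {"hand":1,"linear":[-0.0046,0.0354,0],"spin":-1.6},
  {"hand":1,"linear":[-0.0046,0.0354,0],"spin":0},
  {"hand":1,"linear":[-0.0046,0.0354,0],"spin":0},
  {"hand":1,"linear":[-0.0046,0.0354,0],"spin":0},
  {"hand":1,"linear":[-0.0046,0.0354,0],"spin":0},
])

```text
clock: 16.02
tcp_pos: [0.4839, -0.0934, 0.1949]
orientation: [[-0.999, 0.037, -0.002], [0.037, 0.999, 0.0], [0.002, 0.0, -1.0]]
ft_force: [0.5, 0.2, -2.4]
grip_width: 0.0294
finger_force: 40.0
```

Call:
play_rows([
  {"hand":1,"linear":[-0.0046,0.0354,0],"spin":0},
  {"hand":1,"linear":[-0.0046,0.0354,0],"spin":0},
  {"hand":1,"linear":[-0.0046,0.0354,0.005],"spin":0},
  {"hand":1,"linear":[-0.0046,0.0354,0.002],"spin":0},
  {"hand":1,"linear":[-0.0046,0.03,0],"spin":0},
])

```text
clock: 16.43
tcp_pos: [0.5129, 0.0786, 0.1875]
orientation: [[-0.999, 0.035, -0.002], [0.035, 0.999, 0.001], [0.002, 0.0, -1.0]]
ft_force: [0.7, -0.8, -2.5]
grip_width: 0.0294
finger_force: 40.0
```

Call:
play_rows([
  {"hand":1,"linear":[0,0,0],"spin":0},
  {"hand":1,"linear":[0,0,0],"spin":0},
  {"hand":1,"linear":[0,0,0],"spin":0},
])

```text
clock: 16.68
tcp_pos: [0.513, 0.0747, 0.188]
orientation: [[-0.999, 0.037, -0.002], [0.037, 0.999, -0.001], [0.002, -0.001, -1.0]]
ft_force: [-0.1, -1.0, -2.6]
grip_width: 0.0293
finger_force: 40.0
```

```bash
python3 st.py .5735 .0790 .190 177.9
```

```text
t 16.68 p [0.513  0.0747 0.188 ] yaw 177.89 tilt [-0.002  -0.0014 -1.    ] j [-0.1276  0.6552 -0.1722  1.9518  0.2017  0.5532  1.097 ] F [-0.1103 -1.0094 -2.5622] w 0.0293 ff 39.984833942726254
shift [-0.0603  0.0065 -0.0022] spin -0.005407144492920679
```

Call:
play_rows([
  {"hand":1,"linear":[0,0.0065,-0.001],"spin":0},
  {"hand":1,"linear":[-0.01,0,0],"spin":0},
  {"hand":1,"linear":[-0.015,0,0],"spin":0},
  {"hand":1,"linear":[0,0,0],"spin":0},
  {"hand":1,"linear":[0,0,0],"spin":0},
])

```text
clock: 17.1
tcp_pos: [0.539, 0.0801, 0.1895]
orientation: [[-0.999, 0.039, -0.0], [0.039, 0.999, -0.0], [0.0, -0.0, -1.0]]
ft_force: [-0.5, -0.3, -2.3]
grip_width: 0.0295
finger_force: 40.0
```

Call:
play_rows([
  {"hand":1,"linear":[-0.01,0,0],"spin":0},
  {"hand":1,"linear":[-0.008,0,0],"spin":0},
  {"hand":1,"linear":[-0.006,0,0],"spin":0},
  {"hand":1,"linear":[0,0,0],"spin":0},
  {"hand":1,"linear":[0,0,0],"spin":0},
])

```text
clock: 17.52
tcp_pos: [0.5627, 0.0802, 0.1896]
orientation: [[-0.999, 0.037, -0.001], [0.037, 0.999, -0.0], [0.001, -0.0, -1.0]]
ft_force: [-0.8, -0.2, -2.0]
grip_width: 0.0299
finger_force: 40.0
```

Call:
play_rows([
  {"hand":1,"linear":[-0.004,0,0],"spin":0},
  {"hand":1,"linear":[-0.003,0,0],"spin":0},
  {"hand":1,"linear":[0,0,0],"spin":0},
  {"hand":1,"linear":[0,0,0],"spin":0},
])

```text
clock: 17.85
tcp_pos: [0.57, 0.0801, 0.1897]
orientation: [[-0.999, 0.037, -0.0], [0.037, 0.999, 0.0], [0.0, 0.0, -1.0]]
ft_force: [0.6, 0.7, -1.2]
grip_width: 0.0293
finger_force: 40.0
```

```bash
python3 st.py .5735 .0790 .190 177.9
```

```text
t 17.85 p [0.57   0.0801 0.1897] yaw 177.9 tilt [-0.      0.0001 -1.    ] j [-0.113   0.7119 -0.1818  1.7829  0.1927  0.664   1.1304] F [ 0.6218  0.7323 -1.2199] w 0.0293 ff 39.98468549922109
shift [-0.0035 -0.001  -0.0003] spin -0.0011332745980894288
```

Call:
play_rows([
  {"hand":1,"linear":[-0.0015,-0.001,0],"spin":0},
  {"hand":1,"linear":[-0.0015,0,0],"spin":0},
  {"hand":1,"linear":[-0.0015,0,0],"spin":0},
  {"hand":1,"linear":[0,0,0],"spin":0},
  {"hand":1,"linear":[0,0,0],"spin":0},
])

```text
clock: 18.27
tcp_pos: [0.5716, 0.079, 0.1891]
orientation: [[-0.999, 0.036, -0.006], [0.036, 0.999, -0.001], [0.006, -0.001, -1.0]]
ft_force: [-5.9, -0.1, 0.8]
grip_width: 0.0297
finger_force: 40.0
```

Call:
play_rows([
  {"hand":1,"linear":[0.002,0,0],"spin":0},
  {"hand":1,"linear":[0,0,0.004],"spin":0},
  {"hand":1,"linear":[0,0,0.004],"spin":0},
  {"hand":1,"linear":[0,0,0],"spin":0},
  {"hand":1,"linear":[0,0,0],"spin":0},
])

```text
clock: 18.68
tcp_pos: [0.5709, 0.0791, 0.181]
orientation: [[-0.999, 0.036, -0.004], [0.036, 0.999, -0.0], [0.004, -0.001, -1.0]]
ft_force: [-5.7, 0.6, 1.7]
grip_width: 0.03
finger_force: 40.0
```

Call:
play_rows([
  {"hand":1,"linear":[0,0,0.004],"spin":0},
  {"hand":1,"linear":[0,0,0.004],"spin":0},
  {"hand":1,"linear":[0,0,0.004],"spin":0},
  {"hand":1,"linear":[0,0,0],"spin":0},
  {"hand":1,"linear":[0,0,0],"spin":0},
])

```text
clock: 19.1
tcp_pos: [0.5714, 0.0788, 0.1685]
orientation: [[-0.999, 0.037, -0.003], [0.037, 0.999, -0.001], [0.003, -0.001, -1.0]]
ft_force: [-3.8, 1.1, -7.7]
grip_width: 0.0296
finger_force: 40.0
```

Call:
play_rows([
  {"hand":1,"linear":[0,0,0.003],"spin":0},
  {"hand":1,"linear":[0,0,0.003],"spin":0},
  {"hand":1,"linear":[0,0,0.001],"spin":0},
  {"hand":1,"linear":[0,0,0],"spin":0},
  {"hand":1,"linear":[0,0,0],"spin":0},
])

```text
clock: 19.52
tcp_pos: [0.571, 0.0789, 0.1656]
orientation: [[-0.999, 0.037, -0.001], [0.037, 0.999, -0.001], [0.001, -0.001, -1.0]]
ft_force: [-12.8, -1.1, 22.3]
grip_width: 0.0298
finger_force: 40.0
```

Call:
play_rows([
  {"hand":1,"linear":[0,0,0.002],"spin":0},
  {"hand":1,"linear":[0,0,0.001],"spin":0},
  {"hand":1,"linear":[0,0,0],"spin":0},
])

```text
clock: 19.77
tcp_pos: [0.5705, 0.0789, 0.1651]
orientation: [[-0.999, 0.037, -0.001], [0.037, 0.999, -0.001], [0.001, -0.001, -1.0]]
ft_force: [-20.0, -3.0, 42.8]
grip_width: 0.0295
finger_force: 40.0
```

Call:
play_rows([
  {"hand":1,"linear":[0.001,0,-0.004],"spin":0},
  {"hand":1,"linear":[0.001,0,-0.002],"spin":0},
  {"hand":0.45,"linear":[0,0,0],"spin":0},
  {"hand":0.45,"linear":[0,0,0],"spin":0},
  {"hand":0.45,"linear":[0,0,0],"spin":0},
])

```text
clock: 20.18
tcp_pos: [0.5724, 0.0793, 0.1661]
orientation: [[-0.999, 0.037, 0.004], [0.037, 0.999, 0.001], [-0.004, 0.001, -1.0]]
ft_force: [0.6, -1.1, -0.1]
grip_width: 0.0471
finger_force: 0.0
```

Call:
play_rows([
  {"hand":0.45,"linear":[0,0,0],"spin":0},
  {"hand":0.45,"linear":[0,0,-0.02],"spin":0},
  {"hand":0.45,"linear":[0,0,-0.03],"spin":0},
  {"hand":0,"linear":[0,0,-0.03],"spin":0},
  {"hand":0,"linear":[0,0,-0.03],"spin":0},
])

```text
clock: 20.6
tcp_pos: [0.5708, 0.0791, 0.2767]
orientation: [[-0.999, 0.037, 0.0], [0.037, 0.999, 0.0], [-0.0, 0.0, -1.0]]
ft_force: [1.4, -0.5, -0.9]
grip_width: 0.0596
finger_force: 0.0
```

```bash
python3 - <<'E'
from h import *
ims={c:ctrl.camera(c) for c in P}
cv2.imwrite("pics/s4.png",ims["scene"][...,::-1])
for cs in(("top",),("scene",),("top","scene")): q,f=fit_shelf(ims,(.4929,-.4163,.247),cams=cs);print("shelf",cs,q,np.degrees(q[2]),f)
E
python3 st.py .4929 -.4163 .23 194.1
```

```text
shelf ('top',) [ 0.4929 -0.4196  0.2419] 13.857166385998196 0.1018324072578336
shelf ('scene',) [ 0.4934 -0.4137  0.2261] 12.957307652347778 0.0332489376726974
shelf ('top', 'scene') [ 0.4928 -0.4155  0.2338] 13.393768873550789 0.23169586191995187
t 20.7 p [0.574  0.0799 0.2805] yaw 177.88 tilt [ 0.0108  0.0025 -0.9999] j [-0.0926  0.595  -0.2102  1.6869  0.1549  0.8648  1.1666] F [ 1.8441 -0.5849 -0.9575] w 0.0679 ff 0.0
shift [ 0.0632 -0.499   0.0484] spin -16.223972818662787
```

Call:
play_rows([
  {"hand":0,"linear":[0.0045,-0.0356,0],"spin":0},
  {"hand":0,"linear":[0.0045,-0.0356,0],"spin":0},
  {"hand":0,"linear":[0.0045,-0.0356,0],"spin":0},
  {"hand":0,"linear":[0.0045,-0.0356,0],"spin":0},
  {"hand":0,"linear":[0.0045,-0.0356,0],"spin":0},
])

```text
clock: 21.12
tcp_pos: [0.5412, -0.0996, 0.275]
orientation: [[-0.999, 0.036, 0.0], [0.036, 0.999, -0.0], [-0.0, -0.0, -1.0]]
ft_force: [0.6, -0.1, -0.3]
grip_width: 0.088
finger_force: 0.0
```

Call:
play_rows([
  {"hand":0,"linear":[0.0045,-0.0356,0],"spin":0},
  {"hand":0,"linear":[0.0045,-0.0356,0],"spin":0},
  {"hand":0,"linear":[0.0045,-0.0356,0],"spin":0},
  {"hand":0,"linear":[0.0045,-0.0356,0],"spin":0},
  {"hand":0,"linear":[0.0045,-0.0356,0],"spin":0},
])

```text
clock: 21.53
tcp_pos: [0.512, -0.2769, 0.275]
orientation: [[-0.999, 0.037, -0.0], [0.037, 0.999, 0.0], [0.0, 0.0, -1.0]]
ft_force: [-0.5, 0.3, -0.4]
grip_width: 0.0882
finger_force: 0.0
```

Call:
play_rows([
  {"hand":0,"linear":[0.0045,-0.0356,0],"spin":0},
  {"hand":0,"linear":[0.0045,-0.0356,0],"spin":0},
  {"hand":0,"linear":[0.0045,-0.0356,0],"spin":0},
  {"hand":0,"linear":[0.0045,-0.0356,0],"spin":0},
  {"hand":0,"linear":[0,0,0.015],"spin":-7},
])

```text
clock: 21.95
tcp_pos: [0.4866, -0.4277, 0.2618]
orientation: [[-0.997, -0.075, 0.002], [-0.075, 0.997, -0.011], [-0.001, -0.011, -1.0]]
ft_force: [-0.8, -2.4, -0.2]
grip_width: 0.0879
finger_force: 0.0
```

Call:
play_rows([
  {"hand":0,"linear":[0,0,0.015],"spin":-7},
  {"hand":0,"linear":[0,0,0.015],"spin":-1.6},
  {"hand":0,"linear":[0,0,0],"spin":0},
  {"hand":0,"linear":[0,0,0],"spin":0},
])

```text
clock: 22.28
tcp_pos: [0.4888, -0.4165, 0.2294]
orientation: [[-0.973, -0.232, -0.002], [-0.232, 0.973, 0.002], [0.001, 0.002, -1.0]]
ft_force: [-0.6, 0.0, 0.6]
grip_width: 0.0882
finger_force: 0.0
```

```bash
python3 - <<'E'
from h import *
ims={c:ctrl.camera(c) for c in P}
for cs in(("scene",),): q,f=fit_shelf(ims,(.4929,-.4163,.247),cams=cs);print("shelf",cs,q,np.degrees(q[2]),f)
E
python3 st.py .4929 -.416 .136 193.5
```

```text
shelf ('scene',) [ 0.4932 -0.4138  0.2172] 12.442026717014905 0.02897424264500807
t 22.38 p [ 0.4898 -0.4169  0.2312] yaw -166.54 tilt [ 0.001  -0.0007 -1.    ] j [ 0.7965  0.7496 -0.305   1.5295  0.2638  0.9019  2.2101] F [-0.3332  0.2065 -0.0312] w 0.088 ff 0.0
shift [-0.0031  0.0002  0.0952] spin -0.04018697127867199
```

Call:
play_rows([
  {"hand":0,"linear":[-0.003,0,0.02],"spin":0},
  {"hand":0,"linear":[0,0,0.02],"spin":0},
  {"hand":0,"linear":[0,0,0.02],"spin":0},
  {"hand":0,"linear":[0,0,0.02],"spin":0},
  {"hand":0,"linear":[0,0,0.015],"spin":0},
])

```text
clock: 22.8
tcp_pos: [0.4926, -0.416, 0.1353]
orientation: [[-0.972, -0.233, 0.001], [-0.233, 0.972, -0.001], [-0.0, -0.001, -1.0]]
ft_force: [0.4, -0.1, -0.7]
grip_width: 0.0881
finger_force: 0.0
```

Call:
play_rows([
  {"hand":1,"linear":[0,0,0],"spin":0},
  {"hand":1,"linear":[0,0,0],"spin":0},
  {"hand":1,"linear":[0,0,0],"spin":0},
  {"hand":1,"linear":[0,0,0],"spin":0},
  {"hand":1,"linear":[0,0,0],"spin":0},
])

```text
clock: 23.22
tcp_pos: [0.4929, -0.4164, 0.1371]
orientation: [[-0.972, -0.233, 0.002], [-0.233, 0.972, -0.001], [-0.002, -0.002, -1.0]]
ft_force: [-0.2, -0.5, -0.3]
grip_width: 0.0567
finger_force: 0.0
```

Call:
play_rows([
  {"hand":1,"linear":[0,0,0],"spin":0},
  {"hand":1,"linear":[0,0,0],"spin":0},
  {"hand":1,"linear":[0,0,0],"spin":0},
  {"hand":1,"linear":[0,0,0],"spin":0},
  {"hand":1,"linear":[0,0,0],"spin":0},
])

```text
clock: 23.63
tcp_pos: [0.4921, -0.4158, 0.1358]
orientation: [[-0.972, -0.234, -0.0], [-0.234, 0.972, 0.0], [0.0, 0.0, -1.0]]
ft_force: [-0.2, 0.3, 0.8]
grip_width: 0.03
finger_force: 40.0
```

Call:
play_rows([
  {"hand":1,"linear":[0,0,0],"spin":0},
  {"hand":1,"linear":[0,0,0],"spin":0},
])

```text
clock: 23.8
tcp_pos: [0.4921, -0.4158, 0.1358]
orientation: [[-0.972, -0.234, -0.0], [-0.234, 0.972, 0.0], [0.0, 0.0, -1.0]]
ft_force: [-0.5, 1.2, 2.8]
grip_width: 0.0299
finger_force: 40.0
```

Call:
play_rows([
  {"hand":1,"linear":[0,0,-0.01],"spin":0},
  {"hand":1,"linear":[0,0,-0.02],"spin":0},
  {"hand":1,"linear":[0,0,-0.02],"spin":0},
  {"hand":1,"linear":[0,0,-0.01],"spin":0},
  {"hand":1,"linear":[0,0,0],"spin":0},
])

```text
clock: 24.22
tcp_pos: [0.4935, -0.4169, 0.1983]
orientation: [[-0.972, -0.233, 0.004], [-0.233, 0.972, -0.003], [-0.003, -0.004, -1.0]]
ft_force: [0.2, -0.4, -3.4]
grip_width: 0.0297
finger_force: 40.0
```

```bash
python3 st.py .508 -.0187 .190 177.9
```

```text
t 24.22 p [ 0.4935 -0.4169  0.1983] yaw -166.51 tilt [ 0.0041 -0.0029 -1.    ] j [ 0.7873  0.7902 -0.2941  1.5544  0.282   0.8339  2.1922] F [ 0.2461 -0.4463 -3.4124] w 0.0297 ff 39.961938578635454
shift [-0.107   0.3839  0.0073] spin 15.585903755477602
```

Call:
play_rows([
  {"hand":1,"linear":[0,0,0],"spin":6},
  {"hand":1,"linear":[0,0,0],"spin":6},
  {"hand":1,"linear":[0,0,0],"spin":3.6},
  {"hand":1,"linear":[0,0.018,0],"spin":0},
  {"hand":1,"linear":[0,0.036,0],"spin":0},
])

```text
clock: 24.63
tcp_pos: [0.492, -0.367, 0.1944]
orientation: [[-0.999, 0.045, -0.001], [0.045, 0.999, -0.004], [0.001, -0.005, -1.0]]
ft_force: [1.1, -0.5, -2.9]
grip_width: 0.0298
finger_force: 40.0
```

Call:
play_rows([
  {"hand":1,"linear":[0,0.036,0],"spin":0},
  {"hand":1,"linear":[0,0.036,0],"spin":0},
  {"hand":1,"linear":[0,0.036,0],"spin":0},
  {"hand":1,"linear":[0,0.036,0],"spin":0},
  {"hand":1,"linear":[0,0.036,0],"spin":0},
])

```text
clock: 25.05
tcp_pos: [0.4999, -0.1804, 0.1949]
orientation: [[-0.999, 0.037, -0.001], [0.037, 0.999, 0.001], [0.001, 0.0, -1.0]]
ft_force: [1.0, -0.4, -3.5]
grip_width: 0.0294
finger_force: 40.0
```

Call:
play_rows([
  {"hand":1,"linear":[0,0.036,0],"spin":0},
  {"hand":1,"linear":[0,0.036,0],"spin":0},
  {"hand":1,"linear":[0,0.036,0.002],"spin":0},
  {"hand":1,"linear":[0,0.036,0.005],"spin":0},
  {"hand":1,"linear":[0,0.02,0],"spin":0},
])

```text
clock: 25.47
tcp_pos: [0.5059, -0.0129, 0.1875]
orientation: [[-1.0, 0.031, -0.002], [0.031, 1.0, 0.003], [0.002, 0.003, -1.0]]
ft_force: [0.2, 0.3, -1.9]
grip_width: 0.0295
finger_force: 40.0
```

Call:
play_rows([
  {"hand":1,"linear":[0,0,0],"spin":0},
  {"hand":1,"linear":[0,0,0],"spin":0},
  {"hand":1,"linear":[0,0,0],"spin":0},
])

```text
clock: 25.72
tcp_pos: [0.5063, -0.0193, 0.1882]
orientation: [[-0.999, 0.037, -0.001], [0.037, 0.999, -0.001], [0.001, -0.001, -1.0]]
ft_force: [-0.2, -0.1, -2.4]
grip_width: 0.0297
finger_force: 40.0
```

```bash
python3 st.py .567 -.021 .190 177.9
```

```text
t 25.72 p [ 0.5063 -0.0193  0.1882] yaw 177.85 tilt [-0.0012 -0.0011 -1.    ] j [ 0.0245  0.6414 -0.1249  1.9877  0.1519  0.5225  1.3257] F [-0.2394 -0.1243 -2.3754] w 0.0297 ff 39.96152498759329
shift [-0.0607  0.0006 -0.0018] spin -0.045028399775304706
```

Call:
play_rows([
  {"hand":1,"linear":[0,0.001,-0.001],"spin":0},
  {"hand":1,"linear":[-0.01,0,0],"spin":0},
  {"hand":1,"linear":[-0.015,0,0],"spin":0},
  {"hand":1,"linear":[0,0,0],"spin":0},
  {"hand":1,"linear":[0,0,0],"spin":0},
])

```text
clock: 26.13
tcp_pos: [0.5318, -0.0195, 0.1896]
orientation: [[-0.999, 0.039, 0.0], [0.039, 0.999, -0.0], [-0.0, -0.0, -1.0]]
ft_force: [0.0, 0.0, -2.7]
grip_width: 0.0295
finger_force: 40.0
```

Call:
play_rows([
  {"hand":1,"linear":[-0.01,0,0],"spin":0},
  {"hand":1,"linear":[-0.008,0,0],"spin":0},
  {"hand":1,"linear":[-0.006,0,0],"spin":0},
  {"hand":1,"linear":[0,0,0],"spin":0},
  {"hand":1,"linear":[0,0,0],"spin":0},
])

```text
clock: 26.55
tcp_pos: [0.5554, -0.0192, 0.1896]
orientation: [[-0.999, 0.037, -0.001], [0.037, 0.999, 0.0], [0.001, -0.0, -1.0]]
ft_force: [0.5, -1.0, -2.4]
grip_width: 0.0298
finger_force: 40.0
```

Call:
play_rows([
  {"hand":1,"linear":[-0.004,0,0],"spin":0},
  {"hand":1,"linear":[-0.003,0,0],"spin":0},
  {"hand":1,"linear":[0,0,0],"spin":0},
  {"hand":1,"linear":[0,0,0],"spin":0},
])

```text
clock: 26.88
tcp_pos: [0.5628, -0.0192, 0.1897]
orientation: [[-0.999, 0.037, 0.0], [0.037, 0.999, 0.0], [-0.0, 0.0, -1.0]]
ft_force: [-0.7, 0.6, -2.6]
grip_width: 0.0298
finger_force: 40.0
```

```bash
python3 st.py .567 -.021 .190 177.9
```

```text
t 26.88 p [ 0.5628 -0.0192  0.1897] yaw 177.9 tilt [ 0.      0.0001 -1.    ] j [ 0.0312  0.6963 -0.1325  1.8222  0.1437  0.6323  1.3473] F [-0.6706  0.5605 -2.5755] w 0.0298 ff 39.96200121939182
shift [-0.0043 -0.0016 -0.0003] spin 0.0024240439212519505
```

Call:
play_rows([
  {"hand":1,"linear":[-0.002,-0.001,0],"spin":0},
  {"hand":1,"linear":[-0.0015,0,0],"spin":0},
  {"hand":1,"linear":[-0.0015,0,0],"spin":0},
  {"hand":1,"linear":[0,0,0],"spin":0},
  {"hand":1,"linear":[0,0,0],"spin":0},
])

```text
clock: 27.3
tcp_pos: [0.5666, -0.0206, 0.1894]
orientation: [[-0.999, 0.036, -0.002], [0.036, 0.999, -0.0], [0.002, -0.0, -1.0]]
ft_force: [-2.9, -0.9, -2.3]
grip_width: 0.0298
finger_force: 40.0
```

Call:
play_rows([
  {"hand":1,"linear":[-0.0015,0,0],"spin":0},
  {"hand":1,"linear":[0,0,0],"spin":0},
  {"hand":1,"linear":[0,0,0],"spin":0},
])

```text
clock: 27.55
tcp_pos: [0.5669, -0.0206, 0.1892]
orientation: [[-0.999, 0.036, -0.005], [0.036, 0.999, -0.0], [0.005, -0.001, -1.0]]
ft_force: [-5.1, 0.4, 0.1]
grip_width: 0.0295
finger_force: 39.9
```

Call:
play_rows([
  {"hand":1,"linear":[0.002,0,0],"spin":0},
  {"hand":1,"linear":[0,0,0.004],"spin":0},
  {"hand":1,"linear":[0,0,0.004],"spin":0},
  {"hand":1,"linear":[0,0,0],"spin":0},
  {"hand":1,"linear":[0,0,0],"spin":0},
])

```text
clock: 27.97
tcp_pos: [0.5661, -0.0201, 0.1811]
orientation: [[-0.999, 0.037, -0.003], [0.037, 0.999, 0.0], [0.003, 0.0, -1.0]]
ft_force: [-5.3, 0.6, 0.4]
grip_width: 0.0295
finger_force: 40.0
```

Call:
play_rows([
  {"hand":1,"linear":[0,0,0.004],"spin":0},
  {"hand":1,"linear":[0,0,0.004],"spin":0},
  {"hand":1,"linear":[0,0,0.004],"spin":0},
  {"hand":1,"linear":[0,0,0],"spin":0},
  {"hand":1,"linear":[0,0,0],"spin":0},
])

```text
clock: 28.38
tcp_pos: [0.5664, -0.0205, 0.1686]
orientation: [[-0.999, 0.037, -0.002], [0.037, 0.999, -0.0], [0.002, -0.0, -1.0]]
ft_force: [-3.0, -0.1, -8.8]
grip_width: 0.0293
finger_force: 40.0
```

Call:
play_rows([
  {"hand":1,"linear":[0,0,0.003],"spin":0},
  {"hand":1,"linear":[0,0,0.003],"spin":0},
  {"hand":1,"linear":[0,0,0.001],"spin":0},
  {"hand":1,"linear":[0,0,0],"spin":0},
  {"hand":1,"linear":[0,0,0],"spin":0},
])

```text
clock: 28.8
tcp_pos: [0.5662, -0.0204, 0.1655]
orientation: [[-0.999, 0.037, -0.001], [0.037, 0.999, -0.001], [0.001, -0.001, -1.0]]
ft_force: [-12.1, -0.6, 20.7]
grip_width: 0.0294
finger_force: 40.0
```

Call:
play_rows([
  {"hand":1,"linear":[0,0,0.002],"spin":0},
  {"hand":1,"linear":[0,0,0.001],"spin":0},
  {"hand":1,"linear":[0,0,0],"spin":0},
])

```text
clock: 29.05
tcp_pos: [0.5658, -0.0205, 0.165]
orientation: [[-0.999, 0.037, -0.0], [0.037, 0.999, -0.001], [0.0, -0.001, -1.0]]
ft_force: [-19.9, 1.6, 43.4]
grip_width: 0.0295
finger_force: 40.0
```

Call:
play_rows([
  {"hand":1,"linear":[0.001,0,-0.004],"spin":0},
  {"hand":1,"linear":[0.001,0,-0.002],"spin":0},
  {"hand":0.45,"linear":[0,0,0],"spin":0},
  {"hand":0.45,"linear":[0,0,0],"spin":0},
  {"hand":0.45,"linear":[0,0,0],"spin":0},
])

```text
clock: 29.47
tcp_pos: [0.5673, -0.0202, 0.1662]
orientation: [[-0.999, 0.037, 0.004], [0.037, 0.999, 0.0], [-0.004, 0.001, -1.0]]
ft_force: [0.1, -0.7, -0.3]
grip_width: 0.0472
finger_force: 0.0
```

Call:
play_rows([
  {"hand":0.45,"linear":[0,0,0],"spin":0},
  {"hand":0.45,"linear":[0,0,-0.02],"spin":0},
  {"hand":0.45,"linear":[0,0,-0.03],"spin":0},
  {"hand":0,"linear":[0,0,-0.03],"spin":0},
  {"hand":0,"linear":[0,0,-0.03],"spin":0},
])

```text
clock: 29.88
tcp_pos: [0.5656, -0.0203, 0.2767]
orientation: [[-0.999, 0.037, 0.0], [0.037, 0.999, 0.0], [-0.0, 0.0, -1.0]]
ft_force: [1.5, 0.2, 0.0]
grip_width: 0.0599
finger_force: 0.0
```

Call:
play_rows([
  {"hand":0,"linear":[0.04,-0.01,0],"spin":0},
  {"hand":0,"linear":[0.04,-0.01,0],"spin":0},
  {"hand":0,"linear":[0.04,-0.01,0],"spin":0},
  {"hand":0,"linear":[0,0,0],"spin":0},
])

```text
clock: 30.22
tcp_pos: [0.4323, -0.0484, 0.2742]
orientation: [[-0.999, 0.039, -0.015], [0.039, 0.999, -0.002], [0.015, -0.003, -1.0]]
ft_force: [-1.4, -0.7, -0.9]
grip_width: 0.0864
finger_force: 0.0
```

```bash
python3 - <<'E'
from h import *
ims={c:ctrl.camera(c) for c in P}
for c in P: cv2.imwrite(f"pics/{c}5.png",ims[c][...,::-1])
b=ims["top"][150:205,225:365][...,::-1];a=ims["scene"][130:260,220:370][...,::-1]
b=cv2.resize(b,None,fx=5,fy=5,interpolation=2);a=cv2.resize(a,None,fx=2.4,fy=2.4,interpolation=2)
k=cv2.resize(ims["scene"][140:175,275:310][...,::-1],(310,310),interpolation=2)
o=np.zeros((b.shape[0]+max(a.shape[0],k.shape[0]),b.shape[1],3),np.uint8);o[:b.shape[0],:]=b;o[b.shape[0]:b.shape[0]+a.shape[0],:a.shape[1]]=a;o[b.shape[0]:b.shape[0]+310,a.shape[1]+10:a.shape[1]+320]=k
print(o.shape);cv2.imwrite("pics/c5.png",o)
E
python3 st.py
```

```text
(587, 700, 3)
t 30.32 p [ 0.4429 -0.0465  0.2759] yaw 177.84 tilt [-0.0003 -0.0003 -1.    ] j [ 0.1157  0.4311 -0.1671  2.0569  0.1138  0.6623  1.4069] F [ 1.0746 -0.4713  0.3653] w 0.0883 ff 0.0
```

View pics/c5.png

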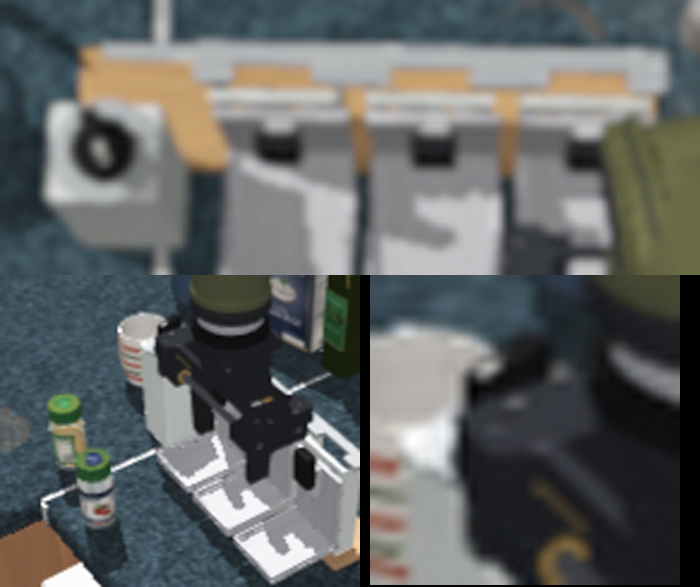

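Run:
```python
from h import *
a=cv2.imread("pics/top0.png")[168:194,226:256];b=cv2.imread("pics/scene0.png")[140:170,276:306]
st=lambda x:np.clip((x.astype(float)/150)**.6*255,0,255).astype(np.uint8)
a=cv2.resize(st(a),(390,338),interpolation=0);b=cv2.resize(st(b),(390,390),interpolation=0)
o=np.zeros((390,790,3),np.uint8);o[:338,:390]=a;o[:,400:]=b;cv2.imwrite("pics/knob.png",o)
# knob axis fit: dark centroid
def tri(a,b):
    r=least_squares(lambda X:np.r_[(proj("scene",[X])-a).ravel(),(proj("top",[X])-b).ravel()],[.56,.28,.18]);return r.x,r.fun
for c,(x0,x1,y0,y1) in(("top",(232,250,170,186)),("scene",(282,300,143,163))):
    im=cv2.imread(f"pics/{c}0.png").max(2)[y0:y1,x0:x1];m=im<60;ys,xs=np.nonzero(m);print(c,xs.mean()+x0,ys.mean()+y0,xs.min()+x0,xs.max()+x0,ys.min()+y0,ys.max()+y0)
```

```text
top 243.31645569620252 179.1139240506329 232 249 173 185
scene 292.3815028901734 152.58959537572255 285 299 143 161
```

View pics/knob.png

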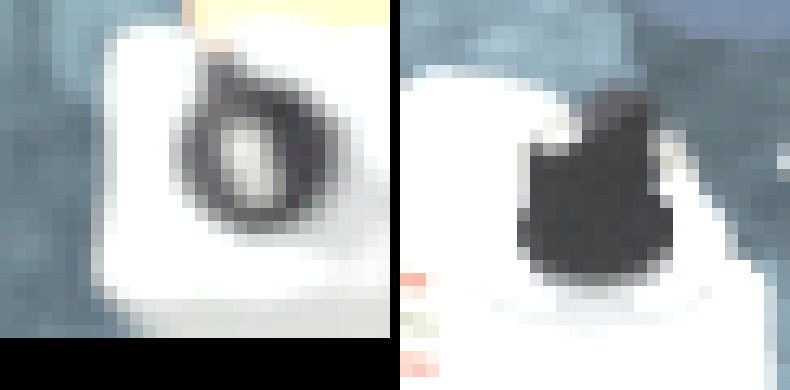

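```bash
cat > kn.py <<'E'
from h import *
def kr(c,q,K=8):
    m=np.zeros((400*K,640*K),np.uint8);t=np.linspace(0,2*np.pi,40)
    d=np.r_[np.c_[.022*np.cos(t),.022*np.sin(t),0*t+.162],np.c_[.022*np.cos(t),.022*np.sin(t),0*t+.170]]
    for X in(d,np.array(box((-.021,.021),(-.007,.007),(.170,.200)))):
        u=proj(c,tf(q,X));cv2.fillConvexPoly(m,np.round((cv2.convexHull(u.astype(np.float32))[:,0]+.5)*K-.5).astype(np.int32),255)
    return cv2.resize(m,(640,400),interpolation=cv2.INTER_AREA)/255.
def kfit(ims,cams=("top","scene"),th=(45,110)):
    R={"top":(slice(166,190),slice(232,252)),"scene":(slice(140,168),slice(282,302))}
    B={}
    for c in cams:
        g=ims[c].astype(float).max(2);B[c]=np.clip((th[1]-g)/(th[1]-th[0]),0,1)
        if c=="top": B[c][175:184,240:248]=1;B[c][:,:234]=0
    W=R
    res=[]
    for a in np.arange(-90,90,10):
        f=lambda p:sum(np.abs(kr(c,p,4)[W[c]]-B[c][W[c]]).sum() for c in cams)
        q=np.array([.56,.284,np.radians(a)])
        r=minimize(f,q,method="Nelder-Mead",options=dict(initial_simplex=q+np.array([[0,0,0],[.01,0,0],[0,.01,0],[0,0,.12]]),xatol=5e-4,fatol=.05,maxfev=80))
        res.append((r.fun,*r.x[:2],np.degrees(r.x[2])))
    return sorted(res)
E
python3 - <<'E'
from kn import *
ims={c:cv2.imread(f"pics/{c}0.png") for c in P}
for cs in(("top",),("scene",),("top","scene")):
    for r in kfit(ims,cs)[:4]: print(cs,np.round(r,4))
st=(.5993,.0775,-.037);print(tf(st,[[0,.205,.193]]))
E
```

```text
('top',) [ 43.8618   0.5727   0.2794 -57.3815]
('top',) [ 43.9798   0.5731   0.2799 -65.0922]
('top',) [44.8685  0.5675  0.2784 41.3633]
('top',) [ 45.0986   0.5724   0.2781 -74.3906]
('scene',) [123.4184   0.572    0.2898  28.8734]
('scene',) [123.5439   0.5719   0.2899  29.2451]
('scene',) [123.6974   0.5716   0.2894  29.326 ]
('scene',) [124.5873   0.5723   0.2894  25.0631]
('top', 'scene') [189.5276   0.5702   0.2859  27.8646]
('top', 'scene') [191.8624   0.5701   0.2849  29.6861]
('top', 'scene') [192.143    0.5709   0.2864  35.741 ]
('top', 'scene') [192.6504   0.5711   0.2855  35.8127]
[[0.6069 0.2824 0.193 ]]
```

```bash
sed -i 's|        if c=="top"|        B[c]*=(np.ptp(ims[c].astype(float),axis=2)<14)\n        if c=="top"|' kn.py
python3 - <<'E'
from kn import *
ims={c:cv2.imread(f"pics/{c}0.png") for c in P}
for cs in(("top",),("scene",),("top","scene")):
    for r in kfit(ims,cs)[:3]: print(cs,np.round(r,4))
print(ims["scene"][143:163,282:302].max(2))
E
```

```text
('top',) [ 37.3695   0.5727   0.2794 -57.3815]
('top',) [ 37.4875   0.5731   0.2799 -65.0922]
('top',) [38.3762  0.5675  0.2784 41.3633]
('scene',) [41.2655  0.5721  0.2881 24.2904]
('scene',) [41.33    0.5721  0.2889 18.3148]
('scene',) [41.3336  0.5721  0.2897 27.8644]
('top', 'scene') [96.4374  0.5676  0.2829 29.5256]
('top', 'scene') [97.1478  0.5693  0.2842 27.3378]
('top', 'scene') [97.2175  0.5695  0.2854 26.8451]
[[105 109 105  99  95  92  92  92  95  97  92  68  46  49  48  46  45  44
   46  53]
 [ 96  97  95  92  92  95  94  92  96 102  94  71  50  46  46  45  45  45
   46  50]
 [110 108  99  92  94  92  88  85  87  89  83  81  63  43  40  40  43  45
   48  52]
 [165 156 143 129 117  97  85  85  84  72  58  60  53  42  43  43  44  46
   48  50]
 [181 178 197 196 173 144 102  73  56  41  34  34  31  38  44  46  47  48
   48  48]
 [184 181 180 180 178 179 138  75  47  35  34  27  21  31  42  47  49  48
   48  48]
 [181 177 178 179 169 142 131  99  47  32  26  17  17  32  54  54  49  48
   48  49]
 [180 176 176 165 123 143 167 110  30  22  18  18  18  54  94  79  46  46
   46 
[... 325 characters left out ...]
 156  74
   54  52]
 [188 208 196 115  20  20  18  18  18  17  18  17  19  19  85 202 212 136
   69  53]
 [219 234 181  52  21  19  18  18  17  18  18  19  20  19  20 187 234 210
  129  61]
 [237 236 173  30  21  18  18  17  18  19  18  19  20  19  18 187 234 234
  188  83]
 [236 236 173  34  24  19  19  19  18  19  19  18  19  20  22 186 233 234
  197 101]
 [237 237 200  95  24  19  19  19  18  18  19  20  19  29  57 192 234 234
  194 108]
 [234 236 236 180  55  31  24  19  20  20  19  24  32  69 114 202 232 227
  185 183]
 [213 234 237 211 134  82  69  56  49  49  57  69  83 114 156 208 224 185
  156 241]
 [154 204 229 232 209 152 133 121 109 109 123 133 155 159 204 208 156 140
  189 238]]
```

Run:
```python
from kn import *
ims={c:cv2.imread(f"pics/{c}0.png") for c in P}
for uv in((235/13+226-.5,130/13+168-.5),(265/13+226-.5,195/13+168-.5),(217/13+226-.5,60/13+168-.5)):
    for z in(.17,.2): X=back("top",uv,z);print(np.round(uv,1),z,X,proj("scene",[X]))
g=ims["scene"].astype(float)
for th in((20,45),(25,70)):
  for r in kfit(ims,("scene",),th)[:3]: print(th,np.round(r,4))
t=ims["top"][168:190,234:254].astype(int);print(t.max(2));
```

```text
[243.6 177.5] 0.17 [0.5753 0.2876 0.17  ] [[292.1276 155.6716]]
[243.6 177.5] 0.2 [0.5681 0.2834 0.2   ] [[290.5995 149.2717]]
[245.9 182.5] 0.17 [0.559  0.2803 0.17  ] [[289.2179 158.2092]]
[245.9 182.5] 0.2 [0.5522 0.2763 0.2   ] [[287.677  151.7487]]
[242.2 172.1] 0.17 [0.5927 0.2921 0.17  ] [[295.7554 153.4384]]
[242.2 172.1] 0.2 [0.5853 0.2878 0.2   ] [[294.2382 147.0925]]
(20, 45) [49.9325  0.5755  0.293  46.5588]
(20, 45) [51.0737  0.5743  0.2922 39.8525]
(20, 45) [51.098   0.5758  0.2934 64.2216]
(25, 70) [47.0614  0.5733  0.2912 26.7528]
(25, 70) [47.6784  0.5735  0.2922 32.2129]
(25, 70) [47.8745  0.5738  0.2916 29.5154]
[[ 96  98  97  92  85  81 122 179 201 202 200 198 198 197 197 197 197 196
  196 196]
 [ 91  98 101 103  99  92 118 174 198 198 195 195 194 193 194 194 195 196
  197 197]
 [ 94 120 142 151 150 139 131 161 179 178 178 184 187 187 186 185 188 193
  198 201]
 [109 158 189 200 197 181 151 135 137 133 144 167 181 185 184 180 182 189
  198 205]
 [123 179 208 214 208 188 151 104  81  78 109 147 168 176 178 180 182 185
  191 199]
 [133 190 212 212 202 184 146  93  5
[... 709 characters left out ...]
  31  62
   97 118]
 [118 165 185 186 171 134  83  46  37  50  83 108  99  60  27  24  44  77
  106 120]
 [127 170 188 189 181 159 118  70  40  35  54  75  71  40  21  34  64  95
  116 123]
 [137 179 191 191 188 177 151 111  71  46  35  34  30  29  40  63  88 111
  121 124]
 [145 187 197 192 189 185 174 152 124  95  67  51  53  63  79  97 110 120
  122 123]
 [153 194 204 196 189 187 185 178 167 148 126 117 118 122 122 122 122 124
  124 127]
 [164 202 213 206 196 190 188 187 184 178 170 168 168 167 158 147 139 131
  130 135]
 [166 204 215 213 206 197 190 186 187 186 185 184 185 184 176 166 155 146
  142 145]
 [147 186 200 201 198 190 182 176 178 179 180 180 181 178 170 160 150 144
  143 146]]
```

Call:
play_rows([
  {"hand":0,"linear":[-0.0113,0.0335,0],"spin":0},
  {"hand":0,"linear":[-0.0113,0.0335,0],"spin":0},
  {"hand":0,"linear":[-0.0113,0.0335,0],"spin":0},
  {"hand":0,"linear":[-0.0113,0.0335,0],"spin":0},
  {"hand":0,"linear":[-0.0113,0.0335,0],"spin":0},
])

```text
clock: 30.73
tcp_pos: [0.5094, 0.1223, 0.2759]
orientation: [[-0.999, 0.036, 0.003], [0.036, 0.999, 0.002], [-0.003, 0.002, -1.0]]
ft_force: [0.4, 0.1, -0.4]
grip_width: 0.0882
finger_force: 0.0
```

Call:
play_rows([
  {"hand":0,"linear":[-0.0113,0.0335,0],"spin":0},
  {"hand":0,"linear":[-0.0113,0.0335,0],"spin":0},
  {"hand":0,"linear":[-0.0113,0.0335,0],"spin":0},
  {"hand":0,"linear":[-0.0113,0.0335,0],"spin":0},
  {"hand":0.3,"linear":[-0.0113,0.0335,0],"spin":0},
])

```text
clock: 31.15
tcp_pos: [0.5713, 0.2881, 0.2758]
orientation: [[-0.999, 0.036, 0.002], [0.036, 0.999, 0.002], [-0.002, 0.002, -1.0]]
ft_force: [0.3, 0.8, 0.9]
grip_width: 0.0836
finger_force: 0.0
```

Call:
play_rows([
  {"hand":0.45,"linear":[0,0,0],"spin":-7},
  {"hand":0.45,"linear":[0,0,0],"spin":-7},
  {"hand":0.45,"linear":[0,0,0],"spin":-7},
  {"hand":0.45,"linear":[0,0,0],"spin":-5},
  {"hand":0.45,"linear":[0,0,0],"spin":0},
])

```text
clock: 31.57
tcp_pos: [0.5709, 0.286, 0.2755]
orientation: [[-0.913, -0.407, 0.001], [-0.407, 0.913, 0.002], [-0.002, 0.001, -1.0]]
ft_force: [-0.2, 0.7, -0.7]
grip_width: 0.0504
finger_force: 0.0
```

Call:
play_rows([
  {"hand":0.45,"linear":[0,0,0],"spin":0},
  {"hand":0.45,"linear":[0,0,0],"spin":0},
])

```text
clock: 31.73
tcp_pos: [0.57, 0.2853, 0.2756]
orientation: [[-0.915, -0.403, 0.001], [-0.403, 0.915, 0.001], [-0.001, 0.001, -1.0]]
ft_force: [0.3, 0.2, 0.5]
grip_width: 0.0484
finger_force: 0.0
```

```bash
python3 st.py .568 .284 .193 204
```

```text
t 31.73 p [0.57   0.2853 0.2756] yaw -156.23 tilt [ 0.0006  0.0009 -1.    ] j [-0.3965  0.6891 -0.2588  1.5005  0.1972  0.9767  1.2764] F [0.2986 0.2104 0.4885] w 0.0484 ff 0.0
shift [ 0.0024 -0.0004  0.0826] spin -0.22951682402083406
```

Call:
play_rows([
  {"hand":0.45,"linear":[0.001,0,0.02],"spin":0},
  {"hand":0.45,"linear":[0,0,0.02],"spin":0},
  {"hand":0.45,"linear":[0,0,0.02],"spin":0},
  {"hand":0.45,"linear":[0,0,0.01],"spin":0},
  {"hand":0.45,"linear":[0,0,0],"spin":0},
], force=25)

```text
clock: 32.15
tcp_pos: [0.5673, 0.2837, 0.2034]
orientation: [[-0.915, -0.404, -0.004], [-0.404, 0.915, -0.002], [0.004, -0.001, -1.0]]
ft_force: [-0.1, 0.5, 0.3]
grip_width: 0.0483
finger_force: 0.0
```

Call:
play_rows([
  {"hand":0.45,"linear":[0,0,0.006],"spin":0},
  {"hand":0.45,"linear":[0,0,0.005],"spin":0},
  {"hand":0.45,"linear":[0,0,0],"spin":0},
])

```text
clock: 32.4
tcp_pos: [0.5685, 0.2844, 0.1946]
orientation: [[-0.914, -0.405, 0.0], [-0.405, 0.914, 0.0], [-0.0, 0.0, -1.0]]
ft_force: [0.1, -0.3, 0.6]
grip_width: 0.0483
finger_force: 0.0
```

Call:
play_rows([
  {"hand":1,"linear":[0,0,0],"spin":0},
  {"hand":1,"linear":[0,0,0],"spin":0},
  {"hand":1,"linear":[0,0,0],"spin":0},
  {"hand":1,"linear":[0,0,0],"spin":0},
  {"hand":1,"linear":[0,0,0],"spin":0},
])

```text
clock: 32.82
tcp_pos: [0.5681, 0.2851, 0.1951]
orientation: [[-0.914, -0.405, -0.0], [-0.405, 0.914, 0.002], [-0.0, 0.002, -1.0]]
ft_force: [-3.8, 3.3, 1.8]
grip_width: 0.0172
finger_force: 2.4
```

Call:
play_rows([
  {"hand":1,"linear":[0,0,0],"spin":0},
  {"hand":1,"linear":[0,0,0],"spin":0},
  {"hand":1,"linear":[0,0,0],"spin":0},
])

```text
clock: 33.07
tcp_pos: [0.5677, 0.2864, 0.1951]
orientation: [[-0.914, -0.407, -0.001], [-0.407, 0.914, 0.003], [-0.001, 0.003, -1.0]]
ft_force: [-4.2, 2.3, 5.3]
grip_width: 0.0138
finger_force: 25.1
```

```bash
python3 st.py .568 .284 .193 204; python3 -c "
from rig import ctrl;print(ctrl.observe()['torque'])"
```

```text
t 33.07 p [0.5677 0.2864 0.1951] yaw -156.01 tilt [-0.0005  0.0029 -1.    ] j [-0.4076  0.7785 -0.2409  1.5882  0.2316  0.8018  1.2465] F [-4.2304  2.3331  5.3225] w 0.0138 ff 25.121019473299384
shift [ 0.0006 -0.0023  0.0021] spin -0.005299699363320087
[0.60526856 0.88414158 0.31720385]
```

Call:
play_rows([
  {"hand":1,"linear":[0,0.002,0],"spin":0},
  {"hand":1,"linear":[0,0,0],"spin":0},
  {"hand":1,"linear":[0,0,0],"spin":5},
  {"hand":1,"linear":[0,0,0],"spin":5},
  {"hand":1,"linear":[0,0,0],"spin":5},
])

```text
clock: 33.48
tcp_pos: [0.5683, 0.2869, 0.1951]
orientation: [[-0.989, -0.151, 0.002], [-0.151, 0.989, 0.002], [-0.002, 0.002, -1.0]]
ft_force: [-2.2, 1.8, 2.8]
grip_width: 0.0139
finger_force: 23.7
```

Call:
play_rows([
  {"hand":1,"linear":[0,0,0],"spin":5},
  {"hand":1,"linear":[0,0,0],"spin":5},
  {"hand":1,"linear":[0,0,0],"spin":5},
  {"hand":1,"linear":[0,0,0],"spin":5},
  {"hand":1,"linear":[0,0,0],"spin":0},
])

```text
clock: 33.9
tcp_pos: [0.5685, 0.2871, 0.1952]
orientation: [[-0.981, 0.194, 0.002], [0.194, 0.981, 0.002], [-0.002, 0.002, -1.0]]
ft_force: [1.4, 3.8, 0.4]
grip_width: 0.014
finger_force: 24.5
```

```bash
python3 st.py; python3 -c "
from rig import ctrl;print(ctrl.observe()['torque'])"
```

```text
t 33.9 p [0.5685 0.2871 0.1952] yaw 168.8 tilt [ 0.0024  0.0015 -1.    ] j [-0.5057  0.7718 -0.0632  1.5924  0.0629  0.7766  0.7795] F [1.3974 3.7628 0.4182] w 0.014 ff 24.47826962918043
[ 0.95298869 -0.37356916  0.35464494]
```

Call:
play_rows([
  {"hand":1,"linear":[0,0,0],"spin":5},
  {"hand":1,"linear":[0,0,0],"spin":5},
  {"hand":1,"linear":[0,0,0],"spin":5},
  {"hand":1,"linear":[0,0,0],"spin":5},
  {"hand":1,"linear":[0,0,0],"spin":0},
])

```text
clock: 34.32
tcp_pos: [0.5689, 0.2871, 0.1953]
orientation: [[-0.856, 0.516, 0.003], [0.516, 0.856, 0.002], [-0.002, 0.003, -1.0]]
ft_force: [4.5, 4.4, -0.3]
grip_width: 0.0137
finger_force: 24.8
```

```bash
python3 st.py; python3 -c "
from rig import ctrl;print(ctrl.observe()['torque'])"
```

```text
t 34.32 p [0.5689 0.2871 0.1953] yaw 148.92 tilt [ 0.0033  0.0016 -1.    ] j [-0.5596  0.773   0.0366  1.5951 -0.0363  0.7705  0.5209] F [ 4.4938  4.4132 -0.3003] w 0.0137 ff 24.8129755910486
[ 0.80915489 -0.88535772  0.33648193]
```

Call:
play_rows([
  {"hand":1,"linear":[0,0,0],"spin":3},
  {"hand":1,"linear":[0,0,0],"spin":3},
  {"hand":1,"linear":[0,0,0],"spin":0},
  {"hand":1,"linear":[0,0,0],"spin":0},
])

```text
clock: 34.65
tcp_pos: [0.5693, 0.2868, 0.1953]
orientation: [[-0.8, 0.6, 0.004], [0.6, 0.8, 0.002], [-0.002, 0.004, -1.0]]
ft_force: [2.5, 3.3, 2.0]
grip_width: 0.014
finger_force: 21.7
```

```bash
python3 st.py; python3 -c "
from rig import ctrl;print(ctrl.observe()['torque'])"
```

```text
t 34.65 p [0.5693 0.2868 0.1953] yaw 143.14 tilt [ 0.0038  0.0017 -1.    ] j [-0.5748  0.7741  0.0656  1.5958 -0.0652  0.7697  0.4462] F [2.4587 3.2798 2.0331] w 0.014 ff 21.65497636422515
[ 0.80833909 -1.07863807  0.27575247]
```

Call:
play_rows([
  {"hand":1,"linear":[0,0,0],"spin":3},
  {"hand":1,"linear":[0,0,0],"spin":3},
  {"hand":1,"linear":[0,0,0],"spin":3},
  {"hand":1,"linear":[0,0,0],"spin":0},
  {"hand":1,"linear":[0,0,0],"spin":0},
])

```text
clock: 35.07
tcp_pos: [0.5693, 0.2868, 0.1953]
orientation: [[-0.697, 0.717, 0.004], [0.717, 0.697, 0.001], [-0.002, 0.004, -1.0]]
ft_force: [3.1, 4.3, 2.3]
grip_width: 0.0148
finger_force: 27.6
```

```bash
python3 st.py; python3 -c "
from rig import ctrl;print(ctrl.observe()['torque'])"
```

```text
t 35.07 p [0.5693 0.2868 0.1953] yaw 134.19 tilt [ 0.0037  0.0014 -1.    ] j [-0.5992  0.7765  0.1106  1.5973 -0.1105  0.77    0.3303] F [3.0806 4.2614 2.332 ] w 0.0148 ff 27.573632212224766
[ 1.02752525 -0.89607876  0.56637128]
```

Call:
play_rows([
  {"hand":1,"linear":[0,0,0],"spin":3},
  {"hand":1,"linear":[0,0,0],"spin":3},
  {"hand":1,"linear":[0,0,0],"spin":0},
  {"hand":1,"linear":[0,0,0],"spin":0},
])

```text
clock: 35.4
tcp_pos: [0.569, 0.2865, 0.1951]
orientation: [[-0.618, 0.786, 0.003], [0.786, 0.618, 0.001], [-0.001, 0.003, -1.0]]
ft_force: [-1.2, 0.6, 0.5]
grip_width: 0.0183
finger_force: 0.0
```

```bash
python3 st.py; python3 -c "
from rig import ctrl;print(ctrl.observe()['torque'])"
```

```text
t 35.4 p [0.569  0.2865 0.1951] yaw 128.19 tilt [ 0.0031  0.0008 -1.    ] j [-0.6153  0.7785  0.1409  1.5986 -0.1408  0.7713  0.2528] F [-1.1562  0.6212  0.4948] w 0.0183 ff 0.0
[-0.00355985  0.02994231  0.03694049]
```

Call:
play_rows([
  {"hand":1,"linear":[0,0,0],"spin":0},
  {"hand":1,"linear":[0,0,0],"spin":0},
  {"hand":1,"linear":[0,0,0],"spin":0},
  {"hand":1,"linear":[0,0,0],"spin":0},
], force=40)

```text
clock: 35.73
tcp_pos: [0.5686, 0.2865, 0.1951]
orientation: [[-0.618, 0.787, 0.002], [0.787, 0.618, 0.001], [-0.001, 0.002, -1.0]]
ft_force: [2.5, 9.4, 1.9]
grip_width: 0.0185
finger_force: 13.5
```

```bash
python3 st.py; python3 -c "
from rig import ctrl;print(ctrl.observe()['torque'])"
```

```text
t 35.73 p [0.5686 0.2865 0.1951] yaw 128.13 tilt [ 0.0023  0.0011 -1.    ] j [-0.6153  0.7784  0.1406  1.5991 -0.1413  0.7715  0.2521] F [2.4849 9.3741 1.8821] w 0.0185 ff 13.45322483630298
[ 4.08232337 -1.4532238   0.48557095]
```

Call:
play_rows([
  {"hand":0.8,"linear":[0,0,0],"spin":0},
  {"hand":0.8,"linear":[0,0,0],"spin":0},
  {"hand":0.8,"linear":[0,0,0],"spin":-6},
  {"hand":0.8,"linear":[0,0,0],"spin":-4},
  {"hand":0.8,"linear":[0,0,0],"spin":0},
])

```text
clock: 36.15
tcp_pos: [0.568, 0.2856, 0.1948]
orientation: [[-0.744, 0.668, 0.0], [0.668, 0.744, 0.0], [-0.0, 0.0, -1.0]]
ft_force: [2.0, 3.0, 1.5]
grip_width: 0.0175
finger_force: 1.8
```

Call:
play_rows([
  {"hand":1,"linear":[0,0,0],"spin":0},
  {"hand":1,"linear":[0,0,0],"spin":0},
  {"hand":1,"linear":[0,0,0],"spin":0},
  {"hand":1,"linear":[0,0,0],"spin":0},
], force=50)

```text
clock: 36.48
tcp_pos: [0.5685, 0.2875, 0.1948]
orientation: [[-0.742, 0.67, 0.002], [0.67, 0.742, 0.002], [-0.0, 0.003, -1.0]]
ft_force: [4.2, 9.1, 0.3]
grip_width: 0.0132
finger_force: 41.9
```

```bash
python3 st.py; python3 -c "
from rig import ctrl;print(ctrl.observe()['torque'])"
```

```text
t 36.48 p [0.5685 0.2875 0.1948] yaw 137.91 tilt [ 0.0023  0.0024 -1.    ] j [-0.5891  0.7758  0.0905  1.5974 -0.0924  0.7694  0.378 ] F [4.2155 9.0561 0.3334] w 0.0132 ff 41.94031689316034
[ 1.86146981 -0.93637951 -0.38179526]
```

Call:
play_rows([
  {"hand":1,"linear":[0,0,0],"spin":1.5},
  {"hand":1,"linear":[0,0,0],"spin":1.5},
  {"hand":1,"linear":[0,0,0],"spin":0},
  {"hand":1,"linear":[0,0,0],"spin":0},
])

```text
clock: 36.82
tcp_pos: [0.5681, 0.2869, 0.1946]
orientation: [[-0.706, 0.708, 0.001], [0.708, 0.706, 0.001], [-0.0, 0.002, -1.0]]
ft_force: [-0.1, 0.8, -0.1]
grip_width: 0.0194
finger_force: 0.0
```

```bash
python3 st.py; python3 -c "
from rig import ctrl;print(ctrl.observe()['torque'])"
```

```text
t 36.82 p [0.5681 0.2869 0.1946] yaw 134.93 tilt [ 0.0014  0.0009 -1.    ] j [-0.5975  0.7767  0.1062  1.5985 -0.107   0.7704  0.3393] F [-0.1075  0.7671 -0.1321] w 0.0194 ff 0.0
[ 0.06836257 -0.03557713  0.07861056]
```

Call:
play_rows([
  {"hand":0.5,"linear":[0,0,0],"spin":0},
  {"hand":0.5,"linear":[0,0,0],"spin":0},
  {"hand":0.5,"linear":[0,0,-0.03],"spin":0},
  {"hand":0.5,"linear":[0,0,-0.03],"spin":0},
  {"hand":0.5,"linear":[0,0,-0.02],"spin":0},
])

```text
clock: 37.23
tcp_pos: [0.5675, 0.2844, 0.2764]
orientation: [[-0.704, 0.71, -0.001], [0.71, 0.704, -0.002], [-0.001, -0.002, -1.0]]
ft_force: [0.2, 0.4, -0.7]
grip_width: 0.0437
finger_force: 0.0
```

Call:
play_rows([
  {"hand":0.5,"linear":[0.03,-0.03,0],"spin":0},
  {"hand":0.5,"linear":[0.03,-0.03,0],"spin":0},
  {"hand":0.5,"linear":[0.03,-0.03,0],"spin":0},
  {"hand":0.5,"linear":[0.03,-0.03,0],"spin":0},
  {"hand":0.5,"linear":[0.03,-0.03,0],"spin":0},
])

```text
clock: 37.65
tcp_pos: [0.3568, 0.2842, 0.2745]
orientation: [[-0.704, 0.71, -0.002], [0.71, 0.704, -0.002], [-0.0, -0.003, -1.0]]
ft_force: [-1.2, 0.5, -0.2]
grip_width: 0.044
finger_force: 0.0
```

```bash
python3 st.py
python3 - <<'E'
from kn import *
ims={c:ctrl.camera(c) for c in P}
for c in P: cv2.imwrite(f"pics/{c}7.png",ims[c][...,::-1])
K=ims["top"][166:192,228:258][...,::-1];T=ims["top"][150:205,225:365][...,::-1];S=ims["scene"][138:173,272:312][...,::-1]
o=np.zeros((590,780,3),np.uint8)
o[:300,:760]=cv2.resize(T,(760,300),interpolation=2);o[305:305+273,:315]=cv2.resize(K,(315,273),interpolation=2)
o[305:585,325:645]=cv2.resize(S,(320,280),interpolation=2);cv2.imwrite("pics/c7.png",o)
E
```

```text
t 37.65 p [0.3568 0.2842 0.2745] yaw 134.75 tilt [-0.0019 -0.0024 -1.    ] j [-0.8644  0.4493  0.1339  2.0381 -0.0936  0.6629  0.1115] F [-1.232   0.4942 -0.2363] w 0.044 ff 0.0
```

View pics/c7.png

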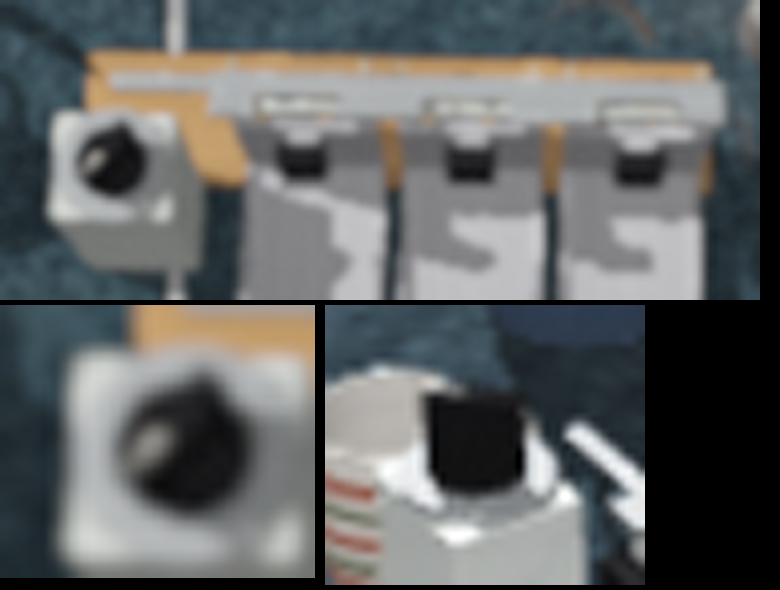

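Call:
play_rows([
  {"hand":0.5,"linear":[-0.03,0.03,0],"spin":0},
  {"hand":0.5,"linear":[-0.03,0.03,0],"spin":0},
  {"hand":0.5,"linear":[-0.03,0.03,0],"spin":0},
  {"hand":0.5,"linear":[-0.03,0.03,0],"spin":-4},
  {"hand":0.5,"linear":[-0.03,0.03,0],"spin":0},
], force=40)

```text
clock: 38.17
tcp_pos: [0.5697, 0.2859, 0.2745]
orientation: [[-0.753, 0.658, -0.001], [0.658, 0.753, -0.003], [-0.001, -0.003, -1.0]]
ft_force: [0.1, 0.7, -0.1]
grip_width: 0.0438
finger_force: 0.0
```

Call:
play_rows([
  {"hand":0.5,"linear":[0,0,0],"spin":0},
  {"hand":0.5,"linear":[0,0,0],"spin":0},
  {"hand":0.5,"linear":[0,0,0],"spin":0},
  {"hand":0.5,"linear":[0,0,0],"spin":0},
])

```text
clock: 38.5
tcp_pos: [0.5659, 0.2886, 0.2744]
orientation: [[-0.754, 0.657, -0.002], [0.657, 0.754, -0.001], [0.001, -0.002, -1.0]]
ft_force: [0.8, 0.1, 0.1]
grip_width: 0.0437
finger_force: 0.0
```

```bash
python3 st.py .570 .288 .193 139
```

```text
t 38.5 p [0.5659 0.2886 0.2744] yaw 138.92 tilt [-0.0024 -0.0009 -1.    ] j [-0.6003  0.6836  0.1042  1.5173 -0.0815  0.9474  0.3822] F [0.7986 0.1265 0.0719] w 0.0437 ff 0.0
shift [-0.0036  0.0024  0.0814] spin -0.07966901228334677
```

Call:
play_rows([
  {"hand":0.5,"linear":[-0.0036,0.0022,0.02],"spin":0},
  {"hand":0.5,"linear":[0,0,0.02],"spin":0},
  {"hand":0.5,"linear":[0,0,0.02],"spin":0},
  {"hand":0.5,"linear":[0,0,0.02],"spin":0},
  {"hand":0.5,"linear":[0,0,0],"spin":0},
])

```text
clock: 38.92
tcp_pos: [0.5677, 0.2876, 0.1914]
orientation: [[-0.755, 0.656, -0.008], [0.656, 0.755, -0.004], [0.003, -0.008, -1.0]]
ft_force: [-0.2, -0.5, -1.4]
grip_width: 0.0441
finger_force: 0.0
```

Call:
play_rows([
  {"hand":1,"linear":[0,0,0],"spin":0},
  {"hand":1,"linear":[0,0,0],"spin":0},
  {"hand":1,"linear":[0,0,0],"spin":0},
  {"hand":1,"linear":[0,0,0],"spin":0},
  {"hand":1,"linear":[0,0,0],"spin":0},
])

```text
clock: 39.33
tcp_pos: [0.5704, 0.2862, 0.1958]
orientation: [[-0.753, 0.658, -0.003], [0.658, 0.753, -0.003], [0.0, -0.004, -1.0]]
ft_force: [-3.7, -1.6, 8.7]
grip_width: 0.0134
finger_force: 40.0
```

Call:
play_rows([
  {"hand":1,"linear":[0,0,0],"spin":0},
  {"hand":1,"linear":[0,0,0],"spin":0},
  {"hand":1,"linear":[0,0,0],"spin":0},
])

```text
clock: 39.58
tcp_pos: [0.5702, 0.2865, 0.1956]
orientation: [[-0.753, 0.658, -0.003], [0.658, 0.753, -0.003], [0.001, -0.004, -1.0]]
ft_force: [-6.5, -5.2, 5.1]
grip_width: 0.0138
finger_force: 39.7
```

```bash
python3 st.py .570 .288 .193 139; python3 -c "
from rig import ctrl;print(ctrl.observe()['torque'])"
```

```text
t 39.58 p [0.5702 0.2865 0.1956] yaw 138.86 tilt [-0.0034 -0.0028 -1.    ] j [-0.5869  0.7789  0.0905  1.5858 -0.0889  0.7852  0.3936] F [-6.4536 -5.174   5.0871] w 0.0138 ff 39.712249003350735
shift [0.0011 0.001  0.0026] spin -0.13916758547702557
[-1.07144077  1.10887343 -0.60375236]
```

Call:
play_rows([
  {"hand":1,"linear":[0,-0.001,0],"spin":1},
  {"hand":1,"linear":[0,0,0],"spin":1},
  {"hand":1,"linear":[0,0,0],"spin":0},
  {"hand":1,"linear":[0,0,0],"spin":0},
])

```text
clock: 39.92
tcp_pos: [0.5702, 0.287, 0.1953]
orientation: [[-0.73, 0.683, -0.002], [0.683, 0.73, -0.001], [0.0, -0.002, -1.0]]
ft_force: [-10.4, -9.8, 9.3]
grip_width: 0.0143
finger_force: 9.6
```

```bash
python3 st.py; python3 -c "
from rig import ctrl;print(ctrl.observe()['torque'])"
```

```text
t 39.92 p [0.5702 0.287  0.1953] yaw 136.91 tilt [-0.0016 -0.001  -1.    ] j [-0.5923  0.7793  0.0996  1.588  -0.0993  0.7812  0.3682] F [-10.3634  -9.7907   9.2846] w 0.0143 ff 9.603815025184304
[-2.66560089  2.68377877  0.05622475]
```

Call:
play_rows([
  {"hand":1,"linear":[0,0,0],"spin":1},
  {"hand":1,"linear":[0,0,0],"spin":1},
  {"hand":1,"linear":[0,0,0],"spin":0},
  {"hand":1,"linear":[0,0,0],"spin":0},
])

```text
clock: 40.25
tcp_pos: [0.5701, 0.2865, 0.1948]
orientation: [[-0.706, 0.708, -0.002], [0.708, 0.706, -0.002], [0.0, -0.003, -1.0]]
ft_force: [-6.8, -6.4, 9.6]
grip_width: 0.0137
finger_force: 34.0
```

```bash
python3 st.py; python3 -c "
from rig import ctrl;print(ctrl.observe()['torque'])"
```

```text
t 40.25 p [0.5701 0.2865 0.1948] yaw 134.92 tilt [-0.002 -0.002 -1.   ] j [-0.5975  0.7804  0.11    1.5888 -0.1089  0.7812  0.3425] F [-6.8491 -6.4196  9.5909] w 0.0137 ff 33.951233818152105
[-1.20779296  1.05506896  0.32717274]
```

Call:
play_rows([
  {"hand":1,"linear":[0,0,0],"spin":1},
  {"hand":1,"linear":[0,0,0],"spin":1},
  {"hand":1,"linear":[0,0,0],"spin":0},
  {"hand":1,"linear":[0,0,0],"spin":0},
])

```text
clock: 40.58
tcp_pos: [0.57, 0.2868, 0.1945]
orientation: [[-0.681, 0.732, -0.002], [0.732, 0.681, -0.002], [0.0, -0.003, -1.0]]
ft_force: [-2.7, -3.8, 4.7]
grip_width: 0.0184
finger_force: 48.7
```

```bash
python3 st.py; python3 -c "
from rig import ctrl;print(ctrl.observe()['torque'])"
```

```text
t 40.58 p [0.57   0.2868 0.1945] yaw 132.95 tilt [-0.0024 -0.0018 -1.    ] j [-0.603   0.7814  0.1197  1.5892 -0.1191  0.7812  0.3168] F [-2.6713 -3.7882  4.7243] w 0.0184 ff 48.68784244637936
[0.11761679 0.19441296 1.7645525 ]
```

Call:
play_rows([
  {"hand":1,"linear":[0,0,0],"spin":1},
  {"hand":1,"linear":[0,0,0],"spin":1},
  {"hand":1,"linear":[0,0,0],"spin":0},
  {"hand":1,"linear":[0,0,0],"spin":0},
])

```text
clock: 40.92
tcp_pos: [0.5703, 0.2869, 0.1945]
orientation: [[-0.655, 0.756, -0.002], [0.756, 0.655, -0.001], [0.0, -0.002, -1.0]]
ft_force: [0.6, 0.6, 0.0]
grip_width: 0.0188
finger_force: 0.0
```

```bash
python3 st.py; python3 -c "
from rig import ctrl;print(ctrl.observe()['torque'])"
```

```text
t 40.92 p [0.5703 0.2869 0.1945] yaw 130.92 tilt [-0.0017 -0.0014 -1.    ] j [-0.6084  0.7822  0.1298  1.589  -0.1295  0.781   0.2905] F [0.5813 0.6127 0.0044] w 0.0188 ff 0.0
[-0.02153238 -0.10773583 -0.03383861]
```

Call:
play_rows([
  {"hand":0.7,"linear":[0,0,0],"spin":0},
  {"hand":0.7,"linear":[0,0,0],"spin":0},
  {"hand":0.7,"linear":[0,0,0],"spin":-2},
  {"hand":0.7,"linear":[0,0,0],"spin":-1.5},
  {"hand":0.7,"linear":[0,0,0],"spin":0},
], force=20)

```text
clock: 41.33
tcp_pos: [0.5717, 0.2883, 0.1948]
orientation: [[-0.7, 0.714, 0.001], [0.714, 0.7, 0.001], [0.0, 0.002, -1.0]]
ft_force: [0.5, 0.1, -0.2]
grip_width: 0.0265
finger_force: 0.0
```

Call:
play_rows([
  {"hand":1,"linear":[0,0,0],"spin":0},
  {"hand":1,"linear":[0,0,0],"spin":0},
  {"hand":1,"linear":[0,0,0],"spin":0},
  {"hand":1,"linear":[0,0,0],"spin":0},
  {"hand":1,"linear":[0,0,0],"spin":0},
])

```text
clock: 41.75
tcp_pos: [0.5699, 0.2866, 0.1944]
orientation: [[-0.7, 0.714, -0.003], [0.714, 0.7, -0.002], [0.0, -0.003, -1.0]]
ft_force: [-3.4, -2.9, 3.0]
grip_width: 0.0141
finger_force: 19.8
```

```bash
python3 st.py; python3 -c "
from rig import ctrl;print(ctrl.observe()['torque'])"
```

```text
t 41.75 p [0.5699 0.2866 0.1944] yaw 134.41 tilt [-0.0025 -0.0018 -1.    ] j [-0.5988  0.781   0.1122  1.5891 -0.1118  0.7809  0.3359] F [-3.4496 -2.8861  2.9755] w 0.0141 ff 19.828496894042473
[-0.70898203  0.90205069  0.25774621]
```

Call:
play_rows([
  {"hand":0.6,"linear":[0,0,0],"spin":0},
  {"hand":0.6,"linear":[0,0,0],"spin":0},
  {"hand":0.6,"linear":[0,0,0],"spin":0},
  {"hand":0.5,"linear":[0,0,-0.03],"spin":0},
  {"hand":0.5,"linear":[0,0,-0.03],"spin":0},
])

```text
clock: 42.17
tcp_pos: [0.5704, 0.2877, 0.2539]
orientation: [[-0.7, 0.714, -0.003], [0.714, 0.7, -0.001], [0.001, -0.002, -1.0]]
ft_force: [0.7, 0.3, 0.7]
grip_width: 0.0433
finger_force: 0.0
```

Call:
play_rows([
  {"hand":0.5,"linear":[0.03,-0.03,-0.02],"spin":0},
  {"hand":0.5,"linear":[0.03,-0.03,0],"spin":0},
  {"hand":0,"linear":[0.03,-0.03,0],"spin":0},
  {"hand":0,"linear":[0.03,-0.03,0],"spin":0},
  {"hand":0,"linear":[0,0,0],"spin":0},
])

```text
clock: 42.58
tcp_pos: [0.3988, 0.289, 0.2719]
orientation: [[-0.705, 0.709, -0.01], [0.71, 0.705, -0.002], [0.005, -0.008, -1.0]]
ft_force: [-0.5, -0.7, -0.7]
grip_width: 0.0622
finger_force: 0.0
```

```bash
python3 - <<'E'
from h import *
for n in ("jar_1_centre",):
    for c in P:
        im=ctrl.camera(c);cv2.imwrite(f"pics/{c}8.png",im[...,::-1])
        for d in ctrl.silhouettes(c,n):
            ys,xs=np.nonzero(d["pixels"]);print(n,c,np.round(d["uv"],1),round(d["confidence"],2),xs.min(),xs.max(),ys.min(),ys.max())
        # green cap centroids
        hsv=cv2.cvtColor(im,cv2.COLOR_RGB2HSV);m=((hsv[...,0]>40)&(hsv[...,0]<75)&(hsv[...,1]>110)&(hsv[...,2]>60)).astype(np.uint8)
        k,l,s,ce=cv2.connectedComponentsWithStats(m)
        for i in range(1,k):
            if s[i,4]>25:print(c,"green",s[i],ce[i])
E
python3 st.py
```

```text
jar_1_centre scene [247.8 192.6] 0.6 239 255 180 211
scene green [357 136   8  13  47] [361.383  142.1702]
scene green [355 144   9  18  78] [359.2179 152.7692]
scene green [240 180  13  12 112] [246.3929 185.4554]
scene green [253 208  13   8  57] [258.8596 211.8947]
t 42.78 p [0.4101 0.29   0.2731] yaw 134.37 tilt [ 0.0029  0.0018 -1.    ] j [-0.7961  0.5066  0.1367  1.9215 -0.1003  0.7166  0.1736] F [-0.7558 -0.8544 -0.5595] w 0.078 ff 0.0
```

```bash
cat > jar.py <<'E'
from h import *
def jr(c,q,K=4,z=0):
    t=np.linspace(0,2*np.pi,40);m=np.zeros((400*K,640*K),np.uint8)
    X=np.r_[np.c_[q[0]+.023*np.cos(t),q[1]+.023*np.sin(t),0*t+z],np.c_[q[0]+.023*np.cos(t),q[1]+.023*np.sin(t),0*t+.106+z]]
    u=proj(c,X);cv2.fillConvexPoly(m,np.round((cv2.convexHull(u.astype(np.float32))[:,0]+.5)*K-.5).astype(np.int32),255)
    return cv2.resize(m,(640,400),interpolation=cv2.INTER_AREA)/255.
E
python3 - <<'E'
from jar import *
ims={c:cv2.imread(f"pics/{c}0.png")[...,::-1] for c in P}
for im,c in((ims["top"],"top"),(ims["scene"],"scene")):
    hsv=cv2.cvtColor(np.ascontiguousarray(im),cv2.COLOR_RGB2HSV);m=((hsv[...,0]>25)&(hsv[...,0]<80)&(hsv[...,1]>90)&(hsv[...,2]>50)).astype(np.uint8)
    k,l,s,ce=cv2.connectedComponentsWithStats(m)
    for i in range(1,k):
        if s[i,4]>15 and s[i,0]<300 and s[i,1]>150:
            x,y,w,h,_=s[i];print(c,s[i],ce[i])
# predicted cap tops for guesses
for q in((.41,.308),(.378,.184)):
    t=np.linspace(0,2*np.pi,40)
    for c in P:
        X=np.c_[q[0]+.023*np.cos(t),q[1]+.023*np.sin(t),0*t+.106];u=proj(c,X);X[:,2]=0;v=proj(c,X)
        print(q,c,"cap",u.min(0),u.max(0),"base",v.min(0),v.max(0))
E
```

```text
top [230 225  16  15 169] [237.3787 231.787 ]
top [271 233  13  13  82] [276.8537 239.1951]
scene [240 180  14  12 137] [246.365  185.4745]
scene [252 203  14  13 113] [258.2301 209.7257]
(0.41, 0.308) scene cap [240.2481 181.0586] [254.4262 189.5432] base [244.1731 205.1931] [257.6217 213.8894]
(0.41, 0.308) top cap [232.3659 225.3532] [246.8054 239.6558] base [237.3555 229.5267] [250.9052 242.975 ]
(0.378, 0.184) scene cap [249.6258 204.0886] [264.8096 213.9139] base [253.3026 228.7099] [267.6645 238.7099]
(0.378, 0.184) top cap [271.2801 234.4145] [285.695  248.7951] base [273.887  238.0429] [287.417  251.5612]
```

Call:
play_rows([
  {"hand":0,"linear":[-0.0187,-0.0305,0],"spin":0},
  {"hand":0,"linear":[-0.0187,-0.0305,0],"spin":0},
  {"hand":0,"linear":[-0.0187,-0.0305,0],"spin":0},
  {"hand":0,"linear":[0,0,0],"spin":-7.1},
  {"hand":0,"linear":[0,0,0],"spin":-7.1},
])

```text
clock: 43.2
tcp_pos: [0.384, 0.1829, 0.2727]
orientation: [[-0.853, 0.521, 0.002], [0.521, 0.853, -0.0], [-0.002, 0.001, -1.0]]
ft_force: [0.5, 1.0, -0.3]
grip_width: 0.0885
finger_force: 0.0
```

Call:
play_rows([
  {"hand":0,"linear":[0,0,0.01],"spin":-7.1},
  {"hand":0,"linear":[0,0,0.01],"spin":-7.1},
  {"hand":0,"linear":[0,0,0.02],"spin":-7.1},
  {"hand":0,"linear":[0,0,0.02],"spin":-7.1},
  {"hand":0,"linear":[0,0,0.02],"spin":0},
])

```text
clock: 43.62
tcp_pos: [0.3849, 0.1854, 0.1917]
orientation: [[-0.999, 0.05, 0.003], [0.05, 0.999, 0.002], [-0.003, 0.003, -1.0]]
ft_force: [0.2, 0.4, -0.1]
grip_width: 0.0883
finger_force: 0.0
```

Call:
play_rows([
  {"hand":0,"linear":[0,0,0],"spin":0},
  {"hand":0,"linear":[0,0,0],"spin":0},
])

```text
clock: 43.78
tcp_pos: [0.3835, 0.1849, 0.192]
orientation: [[-0.998, 0.055, -0.0], [0.055, 0.998, -0.001], [0.0, -0.001, -1.0]]
ft_force: [-0.8, 0.2, 0.0]
grip_width: 0.088
finger_force: 0.0
```

```bash
python3 st.py .384 .186 .102 177.9
python3 - <<'E'
from h import *
im=ctrl.camera("scene");cv2.imwrite("pics/s9.png",im[...,::-1]);d=ctrl.recognise("scene","jar_2_centre");print([(x["uv"],x["confidence"]) for x in d]);print(proj("scene",[[.384,.186,.053],[.411,.31,.053]]))
E
```

```text
t 43.78 p [0.3835 0.1849 0.192 ] yaw 176.86 tilt [-0.0004 -0.0006 -1.    ] j [-0.5077  0.5623 -0.0768  2.2124  0.1137  0.371   0.8371] F [-0.7907  0.1504  0.0141] w 0.088 ff 0.0
shift [-0.0005  0.0012  0.09  ] spin -1.0434011607624427
[([263.8, 216.3], 0.78)]
[[260.2759 220.5158]
 [249.1561 197.2641]]
```

Call:
play_rows([
  {"hand":0,"linear":[0,0.001,0.025],"spin":-1},
  {"hand":0,"linear":[0,0,0.025],"spin":0},
  {"hand":0,"linear":[0,0,0.02],"spin":0},
  {"hand":0,"linear":[0,0,0.02],"spin":0},
  {"hand":0,"linear":[0,0,0],"spin":0},
], force=15)

```text
clock: 44.3
tcp_pos: [0.3824, 0.1863, 0.101]
orientation: [[-0.999, 0.035, -0.001], [0.035, 0.999, -0.001], [0.001, -0.001, -1.0]]
ft_force: [-0.5, 0.1, 0.6]
grip_width: 0.0879
finger_force: 0.0
```

Call:
play_rows([
  {"hand":1,"linear":[0,0,0],"spin":0},
  {"hand":1,"linear":[0,0,0],"spin":0},
  {"hand":1,"linear":[0,0,0],"spin":0},
  {"hand":1,"linear":[0,0,0],"spin":0},
  {"hand":1,"linear":[0,0,0],"spin":0},
])

```text
clock: 44.72
tcp_pos: [0.3828, 0.1864, 0.1034]
orientation: [[-0.999, 0.035, 0.002], [0.035, 0.999, 0.001], [-0.002, 0.001, -1.0]]
ft_force: [0.1, 1.3, 0.6]
grip_width: 0.0568
finger_force: 0.3
```

Call:
play_rows([
  {"hand":1,"linear":[0,0,0],"spin":0},
  {"hand":1,"linear":[0,0,0],"spin":0},
  {"hand":1,"linear":[0,0,0],"spin":0},
  {"hand":1,"linear":[0,0,0],"spin":0},
  {"hand":1,"linear":[0,0,0],"spin":0},
])

```text
clock: 45.13
tcp_pos: [0.3826, 0.1866, 0.1027]
orientation: [[-0.999, 0.035, 0.001], [0.035, 0.999, 0.001], [-0.001, 0.001, -1.0]]
ft_force: [-0.7, 1.2, 5.7]
grip_width: 0.0451
finger_force: 14.8
```

```bash
python3 st.py .44 -.016 .19 177.9
```

```text
t 45.13 p [0.3826 0.1866 0.1027] yaw 178.02 tilt [ 0.001  0.001 -1.   ] j [-0.5478  0.7601 -0.0227  2.2805  0.153   0.1009  0.8198] F [-0.6885  1.2443  5.6758] w 0.0451 ff 14.790120162069798
shift [-0.0644 -0.2004 -0.0874] spin 0.12244506378098663
```

Call:
play_rows([
  {"hand":1,"linear":[0,0,-0.01],"spin":0},
  {"hand":1,"linear":[0,0,-0.02],"spin":0},
  {"hand":1,"linear":[0,0,-0.03],"spin":0},
  {"hand":1,"linear":[0,0,-0.03],"spin":0},
  {"hand":1,"linear":[-0.01,-0.01,0],"spin":0},
], force=25)

```text
clock: 45.55
tcp_pos: [0.3919, 0.178, 0.1961]
orientation: [[-1.0, 0.031, 0.004], [0.031, 1.0, 0.004], [-0.004, 0.004, -1.0]]
ft_force: [1.2, 0.8, -1.7]
grip_width: 0.045
finger_force: 24.8
```

Call:
play_rows([
  {"hand":1,"linear":[-0.011,-0.03,0],"spin":0},
  {"hand":1,"linear":[-0.011,-0.03,0],"spin":0},
  {"hand":1,"linear":[-0.011,-0.03,0],"spin":0},
  {"hand":1,"linear":[-0.011,-0.03,0],"spin":0},
  {"hand":1,"linear":[-0.01,-0.03,0],"spin":0},
])

```text
clock: 45.97
tcp_pos: [0.4403, 0.0222, 0.1921]
orientation: [[-0.999, 0.035, -0.002], [0.035, 0.999, -0.0], [0.001, -0.001, -1.0]]
ft_force: [1.2, -0.1, -1.1]
grip_width: 0.0448
finger_force: 24.8
```

Call:
play_rows([
  {"hand":1,"linear":[0,-0.03,0],"spin":0},
  {"hand":1,"linear":[0,-0.01,0],"spin":0},
  {"hand":1,"linear":[0,0,0],"spin":0},
  {"hand":1,"linear":[0,0,0],"spin":0},
])

```text
clock: 46.3
tcp_pos: [0.4388, -0.0157, 0.1922]
orientation: [[-0.999, 0.036, -0.001], [0.036, 0.999, 0.001], [0.001, 0.001, -1.0]]
ft_force: [0.1, 0.2, -1.8]
grip_width: 0.0446
finger_force: 24.8
```

```bash
python3 st.py .5205 -.0188 .1395 177.9
```

```text
t 46.3 p [ 0.4388 -0.0157  0.1922] yaw 177.95 tilt [-0.001   0.0006 -1.    ] j [ 0.0379  0.5744 -0.1642  2.1723  0.2224  0.411   1.2303] F [ 0.0597  0.1726 -1.7963] w 0.0446 ff 24.804650500156527
shift [-0.0818 -0.0002  0.0526] spin 0.05340536365378057
```

Call:
play_rows([
  {"hand":1,"linear":[-0.02,0,0],"spin":0},
  {"hand":1,"linear":[-0.03,0,0],"spin":0},
  {"hand":1,"linear":[-0.02,0,0],"spin":0},
  {"hand":1,"linear":[-0.0115,0,0],"spin":0},
  {"hand":1,"linear":[0,0,0],"spin":0},
])

```text
clock: 46.72
tcp_pos: [0.5236, -0.0158, 0.1924]
orientation: [[-1.0, 0.031, 0.004], [0.031, 1.0, 0.002], [-0.003, 0.002, -1.0]]
ft_force: [0.3, 0.4, -1.4]
grip_width: 0.0445
finger_force: 24.8
```

Call:
play_rows([
  {"hand":1,"linear":[0,0,0.015],"spin":0},
  {"hand":1,"linear":[0,0,0.015],"spin":0},
  {"hand":1,"linear":[0,0,0.01],"spin":0},
  {"hand":1,"linear":[0,0,0.005],"spin":0},
  {"hand":1,"linear":[0,0,0],"spin":0},
])

```text
clock: 47.13
tcp_pos: [0.5193, -0.0178, 0.1465]
orientation: [[-0.999, 0.033, -0.003], [0.033, 0.999, 0.0], [0.003, 0.0, -1.0]]
ft_force: [-0.2, -0.1, -0.8]
grip_width: 0.0447
finger_force: 24.8
```

```bash
python3 st.py .5205 -.0188 .138 177.9
python3 - <<'E'
from h import *
im=ctrl.camera("scene");
cv2.imwrite("pics/s10.png",cv2.resize(im[130:270,240:400][...,::-1],(800-160,560),interpolation=2))
E
```

```text
t 47.13 p [ 0.5193 -0.0178  0.1465] yaw 178.1 tilt [-0.003   0.0002 -1.    ] j [ 0.0405  0.7263 -0.1551  1.978   0.2334  0.4571  1.2513] F [-0.1529 -0.0735 -0.776 ] w 0.0447 ff 24.812967551137035
shift [-0.0012 -0.001   0.0085] spin 0.20184261107536372
```

View pics/s10.png

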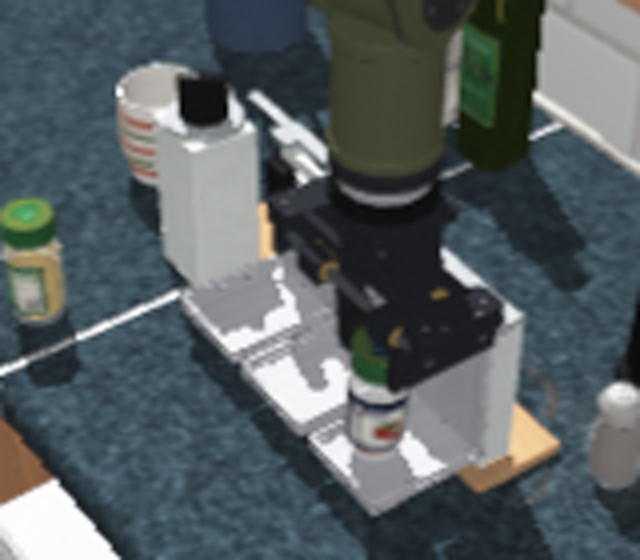

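Call:
play_rows([
  {"hand":1,"linear":[-0.001,0,0.003],"spin":0},
  {"hand":1,"linear":[0,0,0.003],"spin":0},
  {"hand":1,"linear":[0,0,0.002],"spin":0},
  {"hand":1,"linear":[0,0,0],"spin":0},
  {"hand":1,"linear":[0,0,0],"spin":0},
])

```text
clock: 47.6
tcp_pos: [0.5217, -0.0189, 0.1395]
orientation: [[-0.999, 0.035, 0.0], [0.035, 0.999, 0.0], [-0.0, 0.0, -1.0]]
ft_force: [0.7, -0.9, -1.5]
grip_width: 0.0448
finger_force: 24.8
```

Call:
play_rows([
  {"hand":1,"linear":[0,0,0.001],"spin":0},
  {"hand":1,"linear":[0,0,0.001],"spin":0},
  {"hand":1,"linear":[0,0,0],"spin":0},
  {"hand":1,"linear":[0,0,0],"spin":0},
])

```text
clock: 47.93
tcp_pos: [0.5217, -0.0189, 0.1375]
orientation: [[-0.999, 0.035, -0.0], [0.035, 0.999, 0.0], [0.0, 0.0, -1.0]]
ft_force: [-0.0, 0.1, -0.8]
grip_width: 0.0444
finger_force: 24.8
```

Call:
play_rows([
  {"hand":1,"linear":[0,0,0.001],"spin":0},
  {"hand":1,"linear":[0,0,0],"spin":0},
  {"hand":1,"linear":[0,0,0],"spin":0},
])

```text
clock: 48.18
tcp_pos: [0.5217, -0.0189, 0.1364]
orientation: [[-0.999, 0.035, -0.0], [0.035, 0.999, 0.0], [0.0, 0.0, -1.0]]
ft_force: [0.8, 0.1, -1.5]
grip_width: 0.0449
finger_force: 24.8
```

Call:
play_rows([
  {"hand":1,"linear":[0,0,0.001],"spin":0},
  {"hand":1,"linear":[0,0,0],"spin":0},
  {"hand":1,"linear":[0,0,0],"spin":0},
])

```text
clock: 48.43
tcp_pos: [0.5221, -0.0188, 0.1359]
orientation: [[-0.999, 0.035, 0.001], [0.035, 0.999, 0.0], [-0.001, 0.0, -1.0]]
ft_force: [-0.6, -0.3, 3.0]
grip_width: 0.045
finger_force: 24.7
```

Call:
play_rows([
  {"hand":1,"linear":[0,0,0.001],"spin":0},
  {"hand":1,"linear":[0,0,0],"spin":0},
  {"hand":1,"linear":[0,0,0],"spin":0},
])

```text
clock: 48.68
tcp_pos: [0.5226, -0.0187, 0.1356]
orientation: [[-0.999, 0.035, 0.002], [0.035, 0.999, 0.0], [-0.002, 0.0, -1.0]]
ft_force: [-2.1, 0.2, 11.8]
grip_width: 0.0448
finger_force: 24.5
```

Call:
play_rows([
  {"hand":1,"linear":[0,0,-0.0015],"spin":0},
  {"hand":0.25,"linear":[0,0,0],"spin":0},
  {"hand":0.25,"linear":[0,0,0],"spin":0},
  {"hand":0.25,"linear":[0,0,0],"spin":0},
  {"hand":0.25,"linear":[0,0,0],"spin":0},
])

```text
clock: 49.1
tcp_pos: [0.5216, -0.0188, 0.1357]
orientation: [[-0.999, 0.035, -0.0], [0.035, 0.999, 0.0], [0.0, 0.0, -1.0]]
ft_force: [0.1, 0.1, 0.6]
grip_width: 0.066
finger_force: 0.0
```

Call:
play_rows([
  {"hand":0.25,"linear":[0,0,-0.01],"spin":0},
  {"hand":0.25,"linear":[0,0,-0.03],"spin":0},
  {"hand":0,"linear":[0,0,-0.03],"spin":0},
  {"hand":0,"linear":[0,0,-0.02],"spin":0},
  {"hand":0,"linear":[0.03,0,0],"spin":0},
])

```text
clock: 49.52
tcp_pos: [0.4999, -0.0173, 0.2307]
orientation: [[-0.999, 0.036, 0.017], [0.036, 0.999, 0.002], [-0.017, 0.002, -1.0]]
ft_force: [1.3, -0.0, 0.0]
grip_width: 0.0842
finger_force: 0.0
```

Call:
play_rows([
  {"hand":0,"linear":[0.03,0.01,0],"spin":0},
  {"hand":0,"linear":[0.01,0.035,0],"spin":0},
  {"hand":0,"linear":[0.005,0.035,0],"spin":0},
  {"hand":0,"linear":[0.005,0.035,0],"spin":0},
  {"hand":0,"linear":[0.005,0.035,0],"spin":0},
])

```text
clock: 49.93
tcp_pos: [0.4416, 0.1354, 0.2268]
orientation: [[-0.999, 0.036, 0.001], [0.036, 0.999, 0.0], [-0.001, 0.0, -1.0]]
ft_force: [0.6, -0.5, -0.7]
grip_width: 0.0881
finger_force: 0.0
```

```bash
python3 st.py .411 .31 .19 177.9
python3 - <<'E'
from jar import *
im=ctrl.camera("scene");cv2.imwrite("pics/s11.png",im[...,::-1])
hsv=cv2.cvtColor(im,cv2.COLOR_RGB2HSV);m=((hsv[...,0]>40)&(hsv[...,0]<75)&(hsv[...,1]>110)&(hsv[...,2]>60)).astype(np.uint8)
k,l,s,ce=cv2.connectedComponentsWithStats(m)
for i in range(1,k):
    if s[i,4]>25:print("green",s[i],ce[i])
for d in ctrl.silhouettes("scene","jar_1_centre"):
    ys,xs=np.nonzero(d["pixels"]);print(np.round(d["uv"],1),round(d["confidence"],2),xs.min(),xs.max(),ys.min(),ys.max())
for q,z in(((.5217,-.0189),.035),((.411,.31),0)):
    r=jr("scene",q,z=z)>.5;ys,xs=np.nonzero(r);print("pred",xs.min(),xs.max(),ys.min(),ys.max())
E
```

```text
t 49.93 p [0.4416 0.1354 0.2268] yaw 177.96 tilt [ 0.0008  0.0003 -1.    ] j [-0.2881  0.5313 -0.1662  2.0753  0.1623  0.546   0.9645] F [ 0.6469 -0.4796 -0.7343] w 0.0881 ff 0.0
shift [0.0368 0.1734 0.0368] spin 0.05984993022897811
green [355 136  10  26 125] [360.032 148.608]
green [240 180  13  12 110] [246.4818 185.3909]
green [328 214  13  13  87] [334.     221.7241]
[246.4 195.1] 0.58 239 256 180 211
pred 327 343 213 249
pred 240 257 181 213
```

Call:
play_rows([
  {"hand":0,"linear":[0.0071,0.0352,0],"spin":0},
  {"hand":0,"linear":[0.0071,0.0352,0],"spin":0},
  {"hand":0,"linear":[0.0071,0.0352,0],"spin":0},
  {"hand":0,"linear":[0.0071,0.0352,0.01],"spin":0},
  {"hand":0,"linear":[0.0071,0.0352,0.02],"spin":0},
])

```text
clock: 50.45
tcp_pos: [0.4139, 0.3131, 0.1979]
orientation: [[-0.999, 0.036, 0.004], [0.036, 0.999, 0.003], [-0.004, 0.003, -1.0]]
ft_force: [1.1, -0.3, 0.7]
grip_width: 0.0879
finger_force: 0.0
```

Call:
play_rows([
  {"hand":0,"linear":[0,0,0],"spin":0},
  {"hand":0,"linear":[0,0,0],"spin":0},
  {"hand":0,"linear":[0,0,0],"spin":0},
])

```text
clock: 50.7
tcp_pos: [0.4129, 0.3098, 0.1962]
orientation: [[-0.999, 0.036, -0.0], [0.036, 0.999, -0.001], [0.0, -0.001, -1.0]]
ft_force: [0.2, 0.2, 0.2]
grip_width: 0.088
finger_force: 0.0
```

```bash
python3 st.py .412 .312 .102 177.9
```

```text
t 50.7 p [0.4129 0.3098 0.1962] yaw 177.96 tilt [-0.0002 -0.0015 -1.    ] j [-0.6593  0.6375 -0.1195  1.9537  0.1359  0.5591  0.6643] F [0.172  0.1906 0.2016] w 0.088 ff 0.0
shift [0.001  0.0023 0.0942] spin 0.060295842218664575
```

Call:
play_rows([
  {"hand":0,"linear":[0.001,0.002,0.025],"spin":0},
  {"hand":0,"linear":[0,0,0.025],"spin":0},
  {"hand":0,"linear":[0,0,0.025],"spin":0},
  {"hand":0,"linear":[0,0,0.018],"spin":0},
  {"hand":0,"linear":[0,0,0],"spin":0},
], force=20)

```text
clock: 51.12
tcp_pos: [0.4115, 0.3098, 0.101]
orientation: [[-0.999, 0.038, -0.003], [0.038, 0.999, -0.005], [0.003, -0.005, -1.0]]
ft_force: [0.1, -0.1, -0.8]
grip_width: 0.0882
finger_force: 0.0
```

Call:
play_rows([
  {"hand":1,"linear":[0,0,0],"spin":0},
  {"hand":1,"linear":[0,0,0],"spin":0},
  {"hand":1,"linear":[0,0,0],"spin":0},
  {"hand":1,"linear":[0,0,0],"spin":0},
  {"hand":1,"linear":[0,0,0],"spin":0},
])

```text
clock: 51.53
tcp_pos: [0.4123, 0.3135, 0.104]
orientation: [[-0.999, 0.035, 0.001], [0.035, 0.999, 0.001], [-0.001, 0.001, -1.0]]
ft_force: [-0.4, 0.5, -0.8]
grip_width: 0.0572
finger_force: 0.2
```

Call:
play_rows([
  {"hand":1,"linear":[0,0,0],"spin":0},
  {"hand":1,"linear":[0,0,0],"spin":0},
  {"hand":1,"linear":[0,0,0],"spin":0},
  {"hand":1,"linear":[0,0,0],"spin":0},
  {"hand":1,"linear":[0,0,0],"spin":0},
])

```text
clock: 51.95
tcp_pos: [0.412, 0.3138, 0.1033]
orientation: [[-0.999, 0.035, 0.001], [0.035, 0.999, 0.001], [-0.001, 0.001, -1.0]]
ft_force: [-0.1, 0.3, 4.7]
grip_width: 0.0452
finger_force: 19.7
```

Call:
play_rows([
  {"hand":1,"linear":[0,0,-0.01],"spin":0},
  {"hand":1,"linear":[0,0,-0.02],"spin":0},
  {"hand":1,"linear":[0,0,-0.03],"spin":0},
  {"hand":1,"linear":[0,0,-0.03],"spin":0},
  {"hand":1,"linear":[0,0,0],"spin":0},
], force=25)

```text
clock: 52.37
tcp_pos: [0.4135, 0.3142, 0.1976]
orientation: [[-0.999, 0.036, 0.006], [0.036, 0.999, 0.004], [-0.005, 0.005, -1.0]]
ft_force: [1.2, -0.1, -0.3]
grip_width: 0.0448
finger_force: 24.8
```

```bash
python3 st.py .43 .0842 .192 177.9
```

```text
t 52.37 p [0.4135 0.3142 0.1976] yaw 177.96 tilt [ 0.0056  0.0045 -1.    ] j [-0.6631  0.6358 -0.1219  1.9507  0.1384  0.5558  0.6566] F [ 1.2411 -0.096  -0.2697] w 0.0448 ff 24.787428751587868
shift [-0.0247 -0.2293  0.0047] spin 0.059917280386969196
```

Call:
play_rows([
  {"hand":1,"linear":[-0.0035,-0.0328,0],"spin":0},
  {"hand":1,"linear":[-0.0035,-0.0328,0],"spin":0},
  {"hand":1,"linear":[-0.0035,-0.0328,0],"spin":0},
  {"hand":1,"linear":[-0.0035,-0.0328,0],"spin":0},
  {"hand":1,"linear":[-0.0035,-0.0328,0],"spin":0},
])

```text
clock: 52.78
tcp_pos: [0.4225, 0.1466, 0.1926]
orientation: [[-0.999, 0.035, -0.002], [0.035, 0.999, -0.001], [0.002, -0.001, -1.0]]
ft_force: [1.2, -0.5, -1.7]
grip_width: 0.0448
finger_force: 24.8
```

Call:
play_rows([
  {"hand":1,"linear":[-0.0035,-0.0328,0],"spin":0},
  {"hand":1,"linear":[-0.0035,-0.0328,0],"spin":0},
  {"hand":1,"linear":[0,0,0],"spin":0},
  {"hand":1,"linear":[0,0,0],"spin":0},
  {"hand":1,"linear":[0,0,0],"spin":0},
])

```text
clock: 53.2
tcp_pos: [0.4279, 0.0831, 0.1928]
orientation: [[-0.999, 0.035, -0.001], [0.035, 0.999, 0.0], [0.001, 0.0, -1.0]]
ft_force: [1.0, 0.6, -1.0]
grip_width: 0.0449
finger_force: 24.8
```

```bash
python3 st.py .525 .0807 .1395 177.9
```

```text
t 53.2 p [0.4279 0.0831 0.1928] yaw 178.0 tilt [-0.0008  0.0003 -1.    ] j [-0.1877  0.5707 -0.1682  2.1807  0.2292  0.4068  0.9951] F [ 1.0227  0.6058 -0.9505] w 0.0449 ff 24.77643046528101
shift [-0.0972  0.001   0.0532] spin 0.09538864619605647
```

Call:
play_rows([
  {"hand":1,"linear":[-0.02,0.001,0],"spin":0},
  {"hand":1,"linear":[-0.03,0,0],"spin":0},
  {"hand":1,"linear":[-0.03,0,0],"spin":0},
  {"hand":1,"linear":[-0.017,0,0],"spin":0},
  {"hand":1,"linear":[0,0,0],"spin":0},
])

```text
clock: 53.62
tcp_pos: [0.5293, 0.0825, 0.1929]
orientation: [[-0.999, 0.034, 0.005], [0.034, 0.999, 0.002], [-0.005, 0.002, -1.0]]
ft_force: [0.4, 0.6, -1.3]
grip_width: 0.0448
finger_force: 24.8
```

Call:
play_rows([
  {"hand":1,"linear":[0,0,0.015],"spin":0},
  {"hand":1,"linear":[0,0,0.015],"spin":0},
  {"hand":1,"linear":[0,0,0.01],"spin":0},
  {"hand":1,"linear":[0,0,0.008],"spin":0},
  {"hand":1,"linear":[0,0,0],"spin":0},
])

```text
clock: 54.03
tcp_pos: [0.5235, 0.0813, 0.1435]
orientation: [[-0.999, 0.033, -0.004], [0.033, 0.999, -0.0], [0.004, -0.001, -1.0]]
ft_force: [-0.5, -0.1, -1.1]
grip_width: 0.0449
finger_force: 24.8
```

Call:
play_rows([
  {"hand":1,"linear":[0,0,0.003],"spin":0},
  {"hand":1,"linear":[0,0,0.003],"spin":0},
  {"hand":1,"linear":[0,0,0],"spin":0},
  {"hand":1,"linear":[0,0,0],"spin":0},
])

```text
clock: 54.37
tcp_pos: [0.5253, 0.0805, 0.1392]
orientation: [[-0.999, 0.035, 0.0], [0.035, 0.999, 0.0], [-0.0, 0.0, -1.0]]
ft_force: [-0.4, 0.2, -0.7]
grip_width: 0.045
finger_force: 24.8
```

```bash
python3 st.py .525 .0807 .136 177.9
```

```text
t 54.37 p [0.5253 0.0805 0.1392] yaw 178.0 tilt [ 0.0005  0.0001 -1.    ] j [-0.1408  0.748  -0.162   1.9505  0.2488  0.4615  1.0522] F [-0.4334  0.2207 -0.7261] w 0.045 ff 24.783978760242462
shift [0.0003 0.0002 0.0032] spin 0.10048820298757732
```

Call:
play_rows([
  {"hand":1,"linear":[0,0,0.0015],"spin":0},
  {"hand":1,"linear":[0,0,0.001],"spin":0},
  {"hand":1,"linear":[0,0,0],"spin":0},
  {"hand":1,"linear":[0,0,0],"spin":0},
])

```text
clock: 54.7
tcp_pos: [0.5252, 0.0805, 0.1365]
orientation: [[-0.999, 0.035, 0.0], [0.035, 0.999, 0.0], [-0.0, 0.0, -1.0]]
ft_force: [0.1, 0.1, -1.9]
grip_width: 0.0449
finger_force: 24.8
```

Call:
play_rows([
  {"hand":1,"linear":[0,0,0.001],"spin":0},
  {"hand":1,"linear":[0,0,0],"spin":0},
  {"hand":1,"linear":[0,0,0],"spin":0},
])

```text
clock: 54.95
tcp_pos: [0.5257, 0.0806, 0.1362]
orientation: [[-0.999, 0.035, 0.001], [0.035, 0.999, 0.0], [-0.001, 0.0, -1.0]]
ft_force: [-1.2, -0.8, 5.3]
grip_width: 0.0449
finger_force: 24.6
```

Contact at 5 N. I'll release the jar, clear out and check.

Call:
play_rows([
  {"hand":1,"linear":[0,0,-0.0005],"spin":0},
  {"hand":0.25,"linear":[0,0,0],"spin":0},
  {"hand":0.25,"linear":[0,0,0],"spin":0},
  {"hand":0.25,"linear":[0,0,0],"spin":0},
  {"hand":0.25,"linear":[0,0,0],"spin":0},
])

```text
clock: 55.37
tcp_pos: [0.5251, 0.0805, 0.1358]
orientation: [[-0.999, 0.035, -0.0], [0.035, 0.999, 0.0], [0.0, 0.0, -1.0]]
ft_force: [-0.5, -0.3, 0.2]
grip_width: 0.0658
finger_force: 0.0
```

Call:
play_rows([
  {"hand":0.25,"linear":[0,0,-0.01],"spin":0},
  {"hand":0.25,"linear":[0,0,-0.03],"spin":0},
  {"hand":0,"linear":[0,0,-0.03],"spin":0},
  {"hand":0,"linear":[0,0,-0.03],"spin":0},
  {"hand":0,"linear":[0.03,-0.01,0],"spin":0},
])

```text
clock: 55.78
tcp_pos: [0.5037, 0.0747, 0.242]
orientation: [[-0.999, 0.035, 0.019], [0.035, 0.999, 0.006], [-0.019, 0.007, -1.0]]
ft_force: [1.5, 0.4, -0.4]
grip_width: 0.0838
finger_force: 0.0
```

Call:
play_rows([
  {"hand":0,"linear":[0.03,-0.035,0],"spin":0},
  {"hand":0,"linear":[0.01,-0.04,0],"spin":0},
  {"hand":0,"linear":[0,-0.04,0],"spin":0},
  {"hand":0,"linear":[0,-0.04,0],"spin":0},
  {"hand":0,"linear":[0,-0.04,0],"spin":0},
])

```text
clock: 56.2
tcp_pos: [0.4507, -0.1203, 0.2369]
orientation: [[-0.999, 0.034, 0.001], [0.034, 0.999, -0.0], [-0.001, -0.0, -1.0]]
ft_force: [1.7, -0.3, 0.4]
grip_width: 0.0878
finger_force: 0.0
```

Call:
play_rows([
  {"hand":0,"linear":[0,-0.04,0],"spin":0},
  {"hand":0,"linear":[0,-0.04,0],"spin":0},
  {"hand":0,"linear":[0,-0.04,0],"spin":0},
  {"hand":0,"linear":[0,-0.04,0],"spin":0},
  {"hand":0,"linear":[0,-0.04,0],"spin":0},
])

```text
clock: 56.62
tcp_pos: [0.4435, -0.3207, 0.2367]
orientation: [[-0.999, 0.035, 0.0], [0.035, 0.999, -0.0], [-0.0, -0.0, -1.0]]
ft_force: [0.8, -0.0, -0.1]
grip_width: 0.0881
finger_force: 0.0
```

Call:
play_rows([
  {"hand":0,"linear":[0,0,0],"spin":0},
  {"hand":0,"linear":[0,0,0],"spin":0},
  {"hand":0,"linear":[0,0,0],"spin":0},
])

```text
clock: 56.87
tcp_pos: [0.444, -0.3179, 0.2362]
orientation: [[-0.999, 0.035, 0.0], [0.035, 0.999, 0.001], [-0.0, 0.001, -1.0]]
ft_force: [-0.2, 0.1, 0.2]
grip_width: 0.0879
finger_force: 0.0
```

```bash
python3 st.py
python3 - <<'E'
from h import *
ims={c:ctrl.camera(c)[...,::-1] for c in P}
for c in P: cv2.imwrite(f"pics/{c}F.png",ims[c])
o=np.zeros((600,800,3),np.uint8)
o[:250,:800]=cv2.resize(ims["top"][150:208,225:411],(800,250),interpolation=2)
o[255:600,:450]=cv2.resize(ims["scene"][135:266,250:421],(450,345),interpolation=2)
o[255:525,460:790]=cv2.resize(ims["top"][168:190,232:259],(330,270),interpolation=2)
cv2.imwrite("pics/final.png",o)
# knob: refit, lock-bar edge, seated shelf fits
from kn import kfit
a=cv2.imread("pics/scene7.png");
E
```

```text
t 56.87 p [ 0.444  -0.3179  0.2362] yaw 178.0 tilt [ 0.0001  0.0009 -1.    ] j [ 0.7144  0.6193 -0.2897  1.8236  0.2488  0.7345  1.8257] F [-0.1591  0.1177  0.2396] w 0.0879 ff 0.0
```

View pics/final.png

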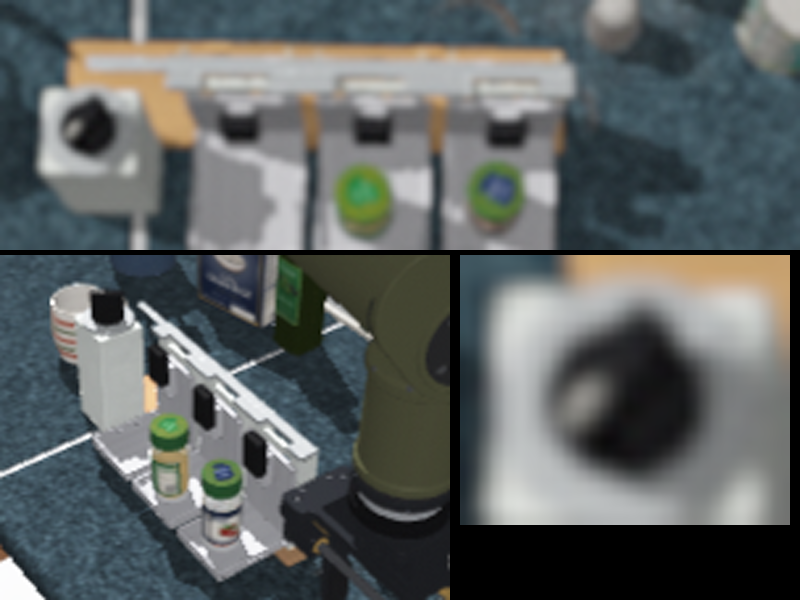

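The final picture shows all three shelves hooked in line with the lock bar forward over their back plates. The jars stand upright on the middle and right shelves, at (363,195) and (497,190) in the top strip. The tin, mug and shaker look undisturbed, and the gripper is clear.

```bash
python3 -c "
from rig import ctrl
print(ctrl.sign_off())"
```

```text
the job is handed in; nothing more can be done
None
```

I handed the job in at about 57 s: three shelves seated, the knob turned until it stopped, jars upright on the middle and right shelves, and the tin, mug and shaker untouched; the end stop was judged from a torque spike and the lock bar sitting over the back plates, as I could not read the knob angle.

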